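Line up the remote controls on the sloped stand and clamp the row

ROBOT

A 6-joint arm with a two-finger parallel gripper is mounted at the origin on the work surface. World frame = base frame: x ahead of the robot, y to its left, z up, the work surface at z = 0. Lengths are in mm, angles in rad, forces in N, time in s.
With the tool pointing down it reaches from about 350 to 925 mm from the base axis. Payload 6.4 kg.
Tool frame: the origin (TCP) lies midway between the tips of the shut fingers; the grasp point (between the pads) lies 19 mm behind it; z points along the fingers, y is the line along which they close (so a half turn about z gives the same grasp; the last joint's range is limited). The gripper opens to 94 mm and grips with 3 to 60 N. Pads are 16 mm wide; open, the fingers measure 119 mm over their backs; the gripper's body (75 mm by 177 mm) begins 78 mm behind the grasp point.
Start: joints at [-0.174, 0.245, 1.558, -0, 1.339, -0.174], TCP at [650.011, 0.004, 205.455] pointing down, gripper open.
Joint ranges: [-3.13, 3.13], [-1.02, 2.26], [0.13, 2.54], [-0.95, 4.09], [0.21, 2.88], [-2.74, 2.74]. Speed limits (rad/s): [2.57, 2.57, 3.14, 3.14, 3.14, 3.14].

INTERFACE

Orientations are given as a unit quaternion [x, y, z, w].
In Python, from rig import * gives the robot as it stands.
- The arm moves only by the tool drive_tool, never from a script. Its argument "deltas" is a list of rows, each a list of 3 entries, a list of its own where there are three numbers: the shift along the world's x, y, z in mm, then the turn, a rotation vector about the world's x, y, z in rad, then the opening, from 0 (shut) to 1 (fully open). A call has 1 to 5 rows; each row is the pose to reach, as a shift and turn from the pose commanded when the call began; what a row does not reach only later rows make up. A row lasts 1/10 s, in which the tool goes at most 50 mm and 8.59 degrees, less where a joint would pass 70% of its speed; a pose out of reach is approached as far as the arm can. A call with a gripper value outside its range is refused whole. The fingers move at their own pace and stop on an object; "grip_force" is the grip in N (left out, the last holds). Time passes only in rows, so rows that repeat a pose let the fingers close. It gives the time, the measured TCP pose, the force, the opening and the grip force at its end, in the units of the state.
- read_state(): the state, without advancing time (a new reading comes with each control period).
- capture(name): name is "scene" or "side" or "wrist"; returns the picture (400x640x3 uint8, red, green, blue); there is no depth.
- camera_params(name): a dict with "fov_y" (degrees; the focal length in pixels is half the picture's height over the tangent of half this angle, whatever the lens; pixels are square), "cx", "cy" (the principal point, pixels), "R" (3x3) and "t" (3): a world point X has camera coordinates R X + t. Camera axes: x right, y down, z forward; pixel columns grow to the right and rows downward; lengths in mm; the calibration is good to about 2 mm. A picture is of the moment at which its call begins: read the wrist's pose just before it. camera_params takes no time and is no camera call; for the wrist camera it gives the pose at the moment of the call.
- finish_job(): hands the job in; it is judged then, once.
Trained networks look in the newest picture that a camera, given by its name, has taken for a name from the list of things; names that differ only in an ending like _2 or _b are one class to them, and where a whole thing is asked for, a point or a joint stands for the part that bears it (a point fixed in the world has none). Each returns a list of dicts, best first, with "conf" (0 to 1); they miss things now and then, are a little off and sometimes report something else, mostly with a low value. They report only what shows in the picture. A call takes as long as a camera call. They do not tell look-alikes from the thing itself.
- search_frame(camera, thing): "rect" ([centre column, centre row, width, height] in pixels, round what is visible of it).
- tip_of(camera, thing): "at" ([column, row] in pixels: a listed point, or the origin of a listed thing).
The state is a dict: "time_s": time; "joint_pos": joint angles; "qd": joint speeds; "tau": joint torques, N m; "position": TCP position; "ee_rot": TCP orientation; "ft_force": force on the tool from outside, world axes, zero at the start; "ft_torque": the same for the moment, N m; "opening": finger opening in mm; "gripper_force": force on a finger pad.
Only numpy, scipy, OpenCV 4.12 (cv2) and the standard library are available. Lean on these libraries where they do the work, as an engineer would, in place of code of your own. Each camera call takes 0.05 s, during which the arm holds its last target. There are 200 camera calls.

TASK

Put all the remote controls away on the sloped stand: flip the red lever up to free the sliding stop, draw the stop out to make room, and lay every remote flat on the slope, side by side between the fixed cheek and the stop, each pointing straight up the slope with its lower end down against the lip. Then push the stop in until the row is closed up without gaps, and flip the lever fully down to lock it. Leave the mug, the candle glass and the saucer where they are.

Things in the scene. Friction and masses are not known exactly. Their poses are not given: they have to be found in the camera images.
- panel: sloped wooden rest of the remote stand, fixed, rising away from the robot at 25 degrees. Origin on its face at the lower lip's inner side, midway along; +x up the slope, +y along the stand (robot's left), +z out of the face. Face 112 mm (x) by 340 mm (y), lower edge 34 mm over the table. The lip (x -8 to 0) stands 12 mm above the face. A steel rail runs along y behind, below the face's level
- cheek_face (a point): point on the fixed cheek's inner face, at panel x = 25, y = -150, z = 0 mm (axes as the panel's). The cheek is a wooden block on the panel's right end, 14 mm thick, 18 mm high above the face, on the lower 50 mm of the slope only; it looks to +y
- stop (a joint): the aluminium end stop that slides along the stand: clear width in m between the cheek's inner face and the stop's face, 0 to 0.275; grows as the stop moves to the panel's +y. It slides with about 4 N of friction when freed; the cam lever clamps it to the rail
- stop_face (a point): point on the stop's face that looks to the cheek, 50 mm up the slope, at the level of the panel's face (axes as the panel's). The stop is a block 40 mm along y, from 4 to 100 mm up the slope, 16 mm above the panel; at its upper end an arm 34 mm along y carries the cam housing (24 mm along y, 56 mm high)
- stop_handle (a point): grip point of the stop's black handle, a post standing straight out of the panel: 16 mm thick up the slope, 26 mm along y, its top 56 mm above the panel's face and this point 44 mm above it (axes as the panel's). It may be gripped or pushed sideways
- lever (a joint): the red cam lever on the stop, in rad: 0 = lying flat along the panel's +y, stop locked; 1.57 = standing straight out of the panel, stop free (end of travel 1.65). It stays where it is left; about 1 to 4 N at its tip moves it
- lever_pivot (a point): the lever's pivot, on the stop, 45 mm above the panel's face; the lever turns about the panel's x axis through it
- lever_tip (a point): centre of the red roller, free to spin, at the lever's end, 60 mm from the pivot: 14 mm wide along the panel's x, 16 mm in diameter, so that it can be pinched along the panel's x and turns freely between the fingers. Flat, it lies 45 mm above the panel's face
- remote1: a remote control (black with grey keys), a slab 130 x 36 x 20 mm (x, y, z) weighing about 0.11 kg, origin at the middle of the slab, x its long axis, z out of its keys; lies flat on the table at the start. Two to four of the four remotes are there
- remote2: a remote control (white with black keys), a slab 130 x 36 x 20 mm (x, y, z) weighing about 0.11 kg, origin at the middle of the slab, x its long axis, z out of its keys; lies flat on the table at the start. Two to four of the four remotes are there
- remote3: a remote control (grey with black keys), a slab 130 x 36 x 20 mm (x, y, z) weighing about 0.11 kg, origin at the middle of the slab, x its long axis, z out of its keys; lies flat on the table at the start. Two to four of the four remotes are there
- remote4: a remote control (blue with white keys), a slab 130 x 36 x 20 mm (x, y, z) weighing about 0.11 kg, origin at the middle of the slab, x its long axis, z out of its keys; lies flat on the table at the start. Two to four of the four remotes are there
- mug: white mug with a handle, 80 mm wide, 85 mm high, a bystander; origin under its centre
- votive: green candle glass, 66 mm wide, 75 mm high, a bystander; origin under its centre
- saucer: white saucer, 130 mm wide, 20 mm high, a bystander; origin under its centre
Not all that is in view belongs to the job. What is meant by the remote1 is not brown, purple or turquoise, and is the smaller of those in its own colour.

How it is judged (in metres and radians):
On the way, in this order (a step that is already met when the one before it is completed fails the run):
1. the lever is flipped up, so that the stop is free (value of joint lever above 1.2 rad), for 0.2 s.
2. all remotes that are there lie on the slope between cheek and stop, lower ends at the lip, with the lever up (z of remote1 in the frame of panel between 0.006 and 0.015 m and x of remote1 in the frame of panel between 0.06 and 0.08 m and y of each of remote1, remote2, remote3, remote4 in the frame of panel above -0.145 m and y of each of remote1, remote2, remote3, remote4 in the frame of stop_face below -0.01 m and angle between the x axis of each of remote1, remote2, remote3, remote4 and the x axis of panel, either way round below 0.17 rad and angle between the z axis of each of remote1, remote2, remote3, remote4 and the z axis of panel, either way round below 0.12 rad and linear speed of each of remote1, remote2, remote3, remote4 below 0.03 m/s and z of remote2 in the frame of panel between 0.006 and 0.015 m and x of remote2 in the frame of panel between 0.06 and 0.08 m and z of remote3 in the frame of panel between 0.006 and 0.015 m and x of remote3 in the frame of panel between 0.06 and 0.08 m and z of remote4 in the frame of panel between 0.006 and 0.015 m and x of remote4 in the frame of panel between 0.06 and 0.08 m and value of joint lever above 1 rad), for 0.2 s.
At the end, for the whole second after the job is handed in: Each remote present rests flat on the slope (7 deg), pointing up it (10 deg), lower end within 15 mm of the lip, between cheek and stop; the width between cheek and stop is at most 12 mm more than the remotes' widths together (36 mm each); lever down within 0.15 rad; bystanders left alone (z of remote1 in the frame of panel between 0.006 and 0.015 m and x of remote1 in the frame of panel between 0.06 and 0.08 m and y of each of remote1, remote2, remote3, remote4 in the frame of panel above -0.145 m and y of each of remote1, remote2, remote3, remote4 in the frame of stop_face below -0.01 m and angle between the x axis of each of remote1, remote2, remote3, remote4 and the x axis of panel, either way round below 0.17 rad and angle between the z axis of each of remote1, remote2, remote3, remote4 and the z axis of panel, either way round below 0.12 rad and linear speed of each of remote1, remote2, remote3, remote4 below 0.03 m/s and z of remote2 in the frame of panel between 0.006 and 0.015 m and x of remote2 in the frame of panel between 0.06 and 0.08 m and z of remote3 in the frame of panel between 0.006 and 0.015 m and x of remote3 in the frame of panel between 0.06 and 0.08 m and z of remote4 in the frame of panel between 0.006 and 0.015 m and x of remote4 in the frame of panel between 0.06 and 0.08 m and value of joint stop below 0.156 m and (height (world z) of remote1 above -5 m or value of joint stop below 0.12 m) and (height (world z) of remote2 above -5 m or value of joint stop below 0.12 m) and (height (world z) of remote3 above -5 m or value of joint stop below 0.12 m) and (height (world z) of remote4 above -5 m or value of joint stop below 0.12 m) and (height (world z) of any of remote1, remote2 above -5 m or value of joint stop below 0.084 m) and (height (world z) of any of remote1, remote3 above -5 m or value of joint stop below 0.084 m) and (height (world z) of any of remote1, remote4 above -5 m or value of joint stop below 0.084 m) and (height (world z) of any of remote2, remote3 above -5 m or value of joint stop below 0.084 m) and (height (world z) of any of remote2, remote4 above -5 m or value of joint stop below 0.084 m) and (height (world z) of any of remote3, remote4 above -5 m or value of joint stop below 0.084 m) and value of joint lever below 0.15 rad); the robot touches nothing.
It fails at once if the mug is moved more than 40 mm or tipped over (distance of mug from where it was at the start of the episode above 0.04 m or angle between mug's own z axis and vertical above 0.5 rad).
It fails at once if the votive is moved more than 40 mm or tipped over (distance of votive from where it was at the start of the episode above 0.04 m or angle between votive's own z axis and vertical above 0.5 rad).
It fails at once if the saucer is moved more than 40 mm or tipped over (distance of saucer from where it was at the start of the episode above 0.04 m or angle between saucer's own z axis and vertical above 0.5 rad).
Of remote1, remote2, remote3, remote4 only 2 to 4 are there at a start; the rules pass over those that are not, and their reading is None.
At some moment in a run one of remote1, remote2, remote3, remote4 may be knocked a few centimetres aside while the robot is not near it.
Once in a run the grip may slacken for a moment while it holds something.
It also fails if it takes over 210 s, if anything falls off the work surface, if the arm or the gripper's body presses on something with over 40 N, if the wrist force passes 120 N, or if a joint passes its speed limit or range.

## Working session

There is one attempt and no reset: what is moved stays moved. The work goes in short steps, Python scripts to look and compute and a tool call to move; the robot and the scene stay as the last step left them, time stands still between calls to the robot, and variables do not carry over. Pictures are saved under pics/ and viewed, at most 18 in all, crops included, and the job is handed in when it is done.

Besides the shell and the picture viewer there is one more tool, called after "Request:" in YAML: its name, and indented under it one key for each argument. drive_tool: Moves the arm, as the interface text tells. Its arguments: {"type":"object","properties":{"deltas":{"type":"array"},"grip_force":{"type":"number"}},"required":["deltas"]}

```bash
mkdir -p pics; cat > h.py <<'E'
from rig import *
import numpy as np, cv2
from scipy.spatial.transform import Rotation as Rn
def ray(cam,px):
    p=camera_params(cam); f=200/np.tan(np.radians(p["fov_y"])/2)
    R=np.array(p["R"]);t=np.array(p["t"])
    d=R.T@np.array([(px[0]-p["cx"])/f,(px[1]-p["cy"])/f,1]); return -R.T@t,d/np.linalg.norm(d)
def onz(cam,px,z):
    o,d=ray(cam,px); return o+d*(z-o[2])/d[2]
def proj(cam,X):
    p=camera_params(cam); f=200/np.tan(np.radians(p["fov_y"])/2)
    c=np.array(p["R"])@np.array(X,float)+np.array(p["t"]); return np.array([p["cx"]+f*c[0]/c[2],p["cy"]+f*c[1]/c[2]])
def tri(a,b):
    A=np.zeros((3,3));v=np.zeros(3);rs=[a,b]
    for o,d in rs:
        M=np.eye(3)-np.outer(d,d);A+=M;v+=M@o
    X=np.linalg.solve(A,v); return X,[float(np.linalg.norm((np.eye(3)-np.outer(d,d))@(X-o))) for o,d in rs]
def snap(cam,name,crop=None,s=1):
    im=capture(cam)
    if crop: im=im[crop[1]:crop[3],crop[0]:crop[2]]
    if s!=1: im=cv2.resize(im,None,fx=s,fy=s,interpolation=cv2.INTER_CUBIC)
    cv2.imwrite(f"pics/{name}.png",im[:,:,::-1]); return im
np.set_printoptions(precision=1,suppress=True)
E
python3 - <<'E'
from h import *
snap("scene","s0");snap("side","d0")
for c in("scene","side"):
    p=camera_params(c);print(c,p["fov_y"],-np.array(p["R"]).T@p["t"])
    for n in("remote1","remote2","remote3","remote4","panel","cheek_face","stop_face","stop_handle","lever_pivot","lever_tip","mug","votive","saucer"):
        print(n,[(np.array(x["at"]).round(1).tolist(),round(x["conf"],2)) for x in tip_of(c,n)])
E
```

```text
scene 46.40337969804102 [1200.8 -451.4 1138. ]
remote1 [([156.6, 289.9], 0.94), ([223.1, 263.1], 0.9), ([246.9, 219.9], 0.68), ([279.5, 287.5], 0.63), ([181.6, 210.7], 0.6), ([339.9, 180.3], 0.54)]
remote2 [([156.6, 289.9], 0.94), ([223.1, 263.1], 0.9), ([246.9, 219.9], 0.68), ([279.5, 287.5], 0.63), ([181.6, 210.7], 0.6), ([339.9, 180.3], 0.54)]
remote3 [([156.6, 289.9], 0.94), ([223.1, 263.1], 0.9), ([246.9, 219.9], 0.68), ([279.5, 287.5], 0.63), ([181.6, 210.7], 0.6), ([339.9, 180.3], 0.54)]
remote4 [([156.6, 289.9], 0.94), ([223.1, 263.1], 0.9), ([246.9, 219.9], 0.68), ([279.5, 287.5], 0.63), ([181.6, 210.7], 0.6), ([339.9, 180.3], 0.54)]
panel [([345.4, 211.2], 0.93)]
cheek_face [([304.1, 227.7], 0.59), ([323.7, 209.2], 0.5)]
stop_face [([323.5, 226.8], 0.66)]
stop_handle [([325.7, 209.8], 0.95)]
lever_pivot [([336.5, 223.1], 0.46)]
lever_tip [([353.4, 216.3], 0.47)]
mug [([227.8, 327.6], 0.73), ([459.4, 198.9], 0.71)]
votive [([457.9, 197.4], 0.71)]
saucer [([377.0, 281.3], 0.95)]
side 43.638421585444625 [  274.4 -1170.9  1126.4]
remote1 [([297.1, 259.1], 0.97), ([343.2, 283.7]
[... 237 characters left out ...]
56.4, 341.1], 0.55)]
remote3 [([297.1, 259.1], 0.97), ([343.2, 283.7], 0.88), ([290.1, 191.8], 0.59), ([383.4, 251.4], 0.58), ([261.2, 309.5], 0.57), ([356.4, 341.1], 0.55)]
remote4 [([297.1, 259.1], 0.97), ([343.2, 283.7], 0.88), ([290.1, 191.8], 0.59), ([383.4, 251.4], 0.58), ([261.2, 309.5], 0.57), ([356.4, 341.1], 0.55)]
panel [([322.3, 193.5], 0.89)]
cheek_face [([336.6, 219.9], 0.74)]
stop_face [([343.5, 205.0], 0.85)]
stop_handle [([331.5, 192.9], 0.78)]
lever_pivot [([357.4, 184.2], 0.52)]
lever_tip [([351.7, 172.1], 0.4)]
mug [([403.2, 295.8], 0.94), ([334.9, 142.4], 0.47), ([332.4, 193.8], 0.36)]
votive [([334.2, 140.3], 0.59)]
saucer [([392.3, 199.0], 0.6), ([342.7, 202.0], 0.51)]
```

View pics/s0.png

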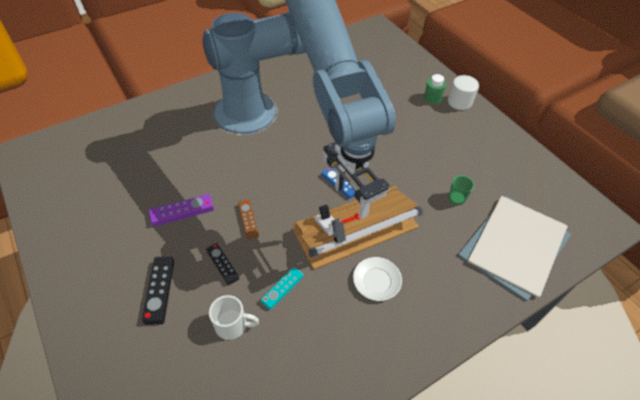

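View pics/d0.png

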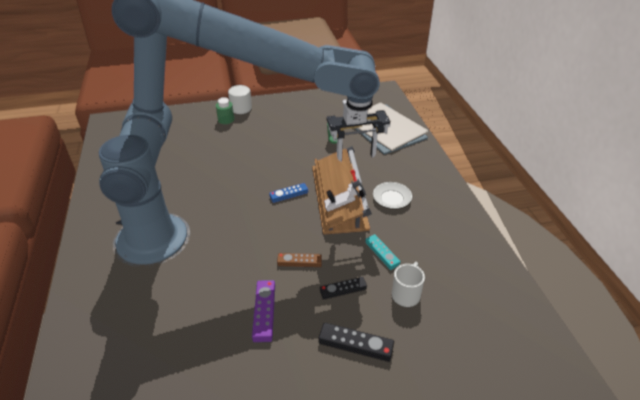

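The scene view shows two black remotes, at (157,290) (large) and (223,263) (small). It also shows blue at (340,180), brown at (248,218), purple at (181,210) and turquoise at (282,288). The smaller black one is remote1 and blue is remote4. No white or grey remote shows in either view. Next I measure these and enlarge to confirm.

```bash
python3 - <<'E'
from h import *
S={"panel":([345.4,211.2],[322.3,193.5]),"cheek":([304.1,227.7],[336.6,219.9]),"stopf":([323.5,226.8],[343.5,205]),"handle":([325.7,209.8],[331.5,192.9]),"piv":([336.5,223.1],[357.4,184.2]),"tip":([353.4,216.3],[351.7,172.1]),
"r1":([223.1,263.1],[343.2,283.7]),"r4":([339.9,180.3],[290.1,191.8]),"big":([156.6,289.9],[356.4,341.1]),"mug":([227.8,327.6],[403.2,295.8]),"vot":([457.9,197.4],[334.2,140.3]),"sau":([377,281.3],[392.3,199])}
for k,(a,b) in S.items(): print(k,*tri(ray("scene",a),ray("side",b)))
ims={c:capture(c) for c in("scene","side")}
def ext(c,px,mask):
    n,l,st,ce=cv2.connectedComponentsWithStats(mask.astype(np.uint8))
    i=l[int(px[1])-6:int(px[1])+7,int(px[0])-6:int(px[0])+7];i=np.bincount(i[i>0]).argmax()
    ys,xs=np.where(l==i);P=np.array([onz(c,(x,y),20)[:2] for x,y in zip(xs,ys)],np.float32)
    r=cv2.minAreaRect(P);b=cv2.boxPoints(r);e=b[1]-b[0] if np.linalg.norm(b[1]-b[0])>np.linalg.norm(b[2]-b[1]) else b[2]-b[1]
    print(c,px,len(xs),np.array(r[0]),np.array(r[1]),"yaw",np.degrees(np.arctan2(e[1],e[0]))%180)
for c in ims:
    im=ims[c].astype(int);mx=im.max(2);k=0 if c=="scene" else 1
    blk=cv2.morphologyEx((mx<52).astype(np.uint8),cv2.MORPH_CLOSE,np.ones((3,3)))
    for n in("r1","big"): ext(c,S[n][k],blk)
    ext(c,S["r4"][k],cv2.morphologyEx((im[:,:,2]-im[:,:,0]>45).astype(np.uint8),cv2.MORPH_CLOSE,np.ones((5,5))))
a=cv2.resize(ims["scene"][150:330,130:400],None,fx=2.9,fy=2.9,interpolation=cv2.INTER_CUBIC)
cv2.imwrite("pics/c1.png",a[:,:,::-1])
E
```

```text
panel [562.3  56.   28. ] [2.334087485997718, 2.3340874859975878]
cheek [569.3 -91.4  50.3] [4.595912500080992, 4.5959125000808685]
stopf [603.  -48.4  66.8] [3.5227104624567005, 3.5227104624566263]
handle [572.3 -21.9  97.3] [0.09687920981509959, 0.09687920981490561]
piv [648.3 -38.5 135.3] [2.798267871457877, 2.7982678714580183]
tip [648.6  16.2 135.5] [2.410597965537674, 2.4105979655377254]
r1 [ 535.1 -324.1   23.3] [2.436585649171378, 2.4365856491714695]
r4 [457.1 103.2  22.6] [4.2847610789415835, 4.284761078941645]
big [ 520.7 -506.4   23.8] [1.4041464988886692, 1.404146498888704]
mug [ 695.  -386.3   -1.5] [6.145503095761962, 6.145503095761668]
vot [684.7 393.2   0.3] [2.5367626351785257, 2.536762635178516]
sau [791.7   7.4   4.9] [1.5204382051151613, 1.5204382051152976]
scene [223.1, 263.1] 444 [ 532.8 -328.2] [133.1  37.6] yaw 2.9157398
scene [156.6, 289.9] 817 [ 519.1 -502.6] [ 57.  192.5] yaw 150.82301
scene [339.9, 180.3] 131 [421.8  95.8] [66.7 44.2] yaw 10.244336
side [343.2, 283.7] 523 [ 527.6 -331.8] [127.2  48.7] yaw 3.5275557
side [356.4, 341.1] 510 [ 508.5 -522.2] [ 30.6 185.2] yaw 153.85
side [290.1, 191.8] 330 [454.9 100.6] [132.5  50.6] yaw 11.678497
```

View pics/c1.png

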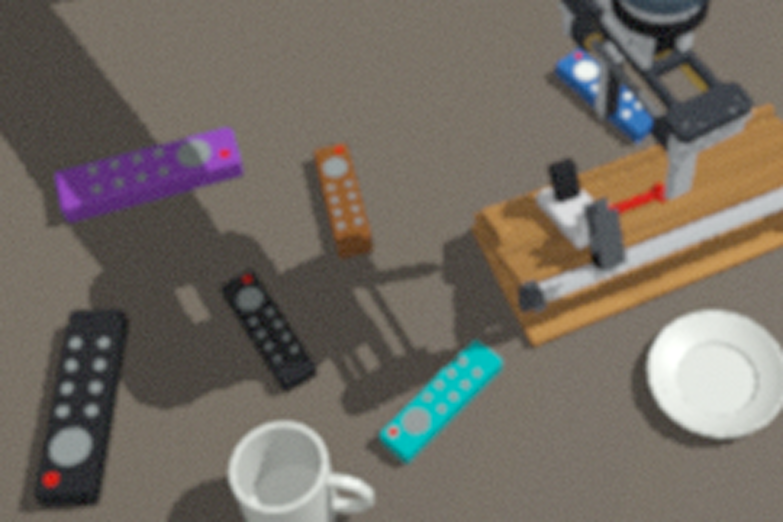

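The crop shows the small black remote at scene (223,263), about 130x36, and the large one is about 190x57, so the small one is remote1. The blue one is remote4. The lever is flat, pointing +y. Next, a wrist look at the stand.

Request:
drive_tool:
  deltas:
    - [[-20,-10,40],[0,0,0],1]
    - [[-40,-20,80],[0,0,0],1]
    - [[-60,-30,110],[0,0,0],1]
    - [[-60,-30,110],[0,0,0],1]

```text
time_s: 1.9
position: [591.0, -31.2, 321.9]
ee_rot: [0.708, 0.707, 0.003, 0.004]
ft_force: [0.5, -0.4, 0.7]
opening: 94.5
gripper_force: 0.0
```

```bash
python3 - <<'E'
from h import *
s=read_state();print(s["position"],s["ee_rot"])
snap("wrist","w0");p=camera_params("wrist");print(p["fov_y"],-np.array(p["R"]).T@p["t"])
capture("scene");capture("side")
for n in("panel","cheek_face","stop_face","stop_handle","lever_pivot","lever_tip"):
    r={c:[(np.array(x["at"]).round(1).tolist(),round(x["conf"],2)) for x in tip_of(c,n)] for c in("wrist","scene","side")}
    print(n,r)
    for a,b in(("wrist","scene"),("wrist","side"),("scene","side")):
        if r[a] and r[b]: print("   ",a,b,*tri(ray(a,r[a][0][0]),ray(b,r[b][0][0])))
E
```

```text
[591.  -31.2 321.9] [0.7 0.7 0.  0. ]
69.96988339814462 [589.2  42.9 498.5]
panel {'wrist': [([299.3, 108.2], 0.92)], 'scene': [([346.4, 207.6], 0.56)], 'side': [([321.5, 191.0], 0.76), ([336.8, 137.2], 0.18)]}
    wrist scene [556.1  67.9  25.9] [4.032016350354474, 4.032016350354523]
    wrist side [560.1  70.5  30. ] [1.2871055249922059, 1.287105524992191]
    scene side [559.6  60.2  37.6] [0.9251114577776651, 0.9251114577777226]
cheek_face {'wrist': [([300.5, 205.6], 0.76)], 'scene': [([304.0, 227.2], 0.96)], 'side': [([331.9, 221.0], 0.88), ([405.0, 294.5], 0.39), ([392.0, 198.4], 0.25)]}
    wrist scene [559.2 -83.5  41.2] [0.6285295061856431, 0.6285295061856335]
    wrist side [559.3 -84.4  36.2] [0.040738854248546334, 0.040738854248644076]
    scene side [558.2 -84.2  38.1] [1.7211934353603313, 1.721193435360418]
stop_face {'wrist': [([319.2, 181.5], 0.93)], 'scene': [([321.7, 224.4], 0.91)], 'side': [([344.2, 204.5], 0.56)]}
    wrist scene [589.  -41.3  60.4] [2.5558216439629278, 2.5558216439628394]
    wrist side [599.9 -41.9  59.9] [9.35759508744848, 9.357595087448589]
  
[... 473 characters left out ...]
([335.4, 224.0], 0.64)], 'side': [([356.5, 185.8], 0.59)]}
    wrist scene [638.2 -30.9 116.9] [2.1566768390077264, 2.1566768390076785]
    wrist side [644.8 -30.1 118.7] [5.512669985279128, 5.512669985279126]
    scene side [645.7 -39.8 129.8] [2.2440514509043332, 2.244051450904264]
lever_tip {'wrist': [([363.3, 136.7], 0.73), ([366.3, 337.2], 0.45)], 'scene': [([355.4, 217.7], 0.56), ([228.4, 324.1], 0.29)], 'side': [([352.5, 173.3], 0.52), ([355.4, 187.1], 0.18)]}
    wrist scene [646.9  27.9 114.3] [2.4328773993825052, 2.4328773993825323]
    wrist side [650.5  29.5 121.6] [3.3322603617383053, 3.3322603617382405]
    scene side [652.   20.6 127.8] [1.1281940777806712, 1.1281940777805763]
```

View pics/w0.png

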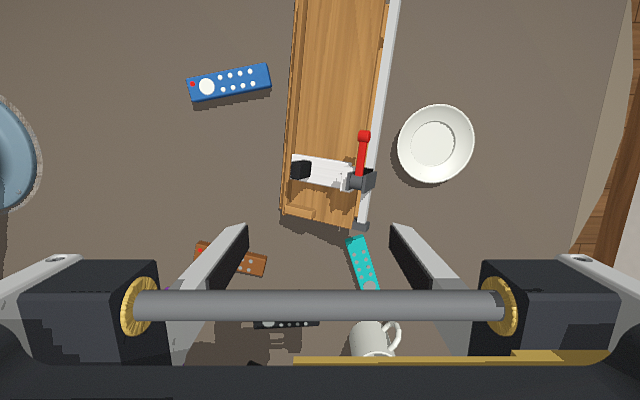

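The wrist view shows blue at (230,82), the lever tip at (364,135), the handle at (300,169), the cheek at (299,211) and the small black remote behind the bar at about (290,322). The stand is yawed slightly. I'll fit its pose by least squares.

```bash
cat >> h.py <<'E'
def pan(O,yaw): # panel frame -> (R,o)
    R=Rn.from_euler("z",yaw).as_matrix()@Rn.from_euler("y",-np.radians(25)).as_matrix(); return R,np.array(O,float)
E
cat > fit.py <<'E'
from h import *
from scipy.optimize import least_squares
def collect(cams,names):
    out=[]
    for c in cams:
        capture(c);p=camera_params(c)
        for n in names:
            r=tip_of(c,n)
            if r and r[0]["conf"]>.35: out.append((c,n,np.array(r[0]["at"]),p))
    return out
def pj(p,X):
    f=200/np.tan(np.radians(p["fov_y"])/2);c=np.array(p["R"])@X+np.array(p["t"]);return np.array([p["cx"]+f*c[0]/c[2],p["cy"]+f*c[1]/c[2]]),f/c[2]
def fit(D,lev=0.):
    def model(v,n):
        R,o=pan([v[0],v[1],34],v[2]);s=v[3]-150
        L={"panel":[0,0,0],"cheek_face":[25,-150,0],"stop_face":[50,s,0],"stop_handle":[v[4],s+v[5],44],"lever_pivot":[v[6],s+v[7],45],"lever_tip":[v[6],s+v[7]+60*np.cos(lev),45+60*np.sin(lev)]}[n]
        return o+R@np.array(L,float)
    def res(v):
        e=[]
        for c,n,a,p in D:
            q,k=pj(p,model(v,n));e+=list((q-a)/k/4)
        return e+[(v[5]-20)/3]
    r=least_squares(res,[545,62,0,45,50,20,115,20],loss="soft_l1",x_scale=[10,10,.1,10,10,10,10,10])
    return r.x,{(d[0],d[1]):(np.array(res(r.x)[2*i:2*i+2])*4).round(1).tolist() for i,d in enumerate(D)}
N=("panel","cheek_face","stop_face","stop_handle","lever_pivot","lever_tip")
E
cat > v.py <<'E'
from fit import *
D=collect(("wrist","scene","side"),N)+collect(("wrist","scene","side"),N)
v,e=fit(D);print(v.round(3));[print(k,x) for k,x in e.items()]
R,o=pan([v[0],v[1],34],v[2])
im=capture("wrist").copy()
s=v[3]-150
for L in ([0,-170,0],[112,-170,0],[112,0,0],[0,0,0],[0,100,0],[112,100,0],[25,-150,0],[50,s,0],[4,s,0],[100,s,0],[v[4],s+v[5],56],[v[6],s+v[7],45],[v[6],s+v[7]+60,45],[-8,-170,12],[50,-150,18],[0,-150,18]):
    q=proj("wrist",o+R@np.array(L,float));cv2.circle(im,tuple(int(round(a)) for a in q),1,(0,255,0),-1)
cv2.imwrite("pics/w1.png",cv2.resize(im[0:300,180:500],None,fx=2,fy=2)[:,:,::-1])
E
python3 v.py
```

```text
[561.4  63.9  -0.1  46.7  36.5  19.7 124.8  16.9]
('wrist', 'panel') [-1.3, 1.9]
('wrist', 'cheek_face') [4.3, 4.8]
('wrist', 'stop_face') [3.9, -0.7]
('wrist', 'stop_handle') [-1.0, 10.8]
('wrist', 'lever_pivot') [1.1, 2.8]
('wrist', 'lever_tip') [-1.2, 3.7]
('scene', 'panel') [4.5, -1.7]
('scene', 'cheek_face') [-0.0, 12.6]
('scene', 'stop_face') [2.3, 8.5]
('scene', 'stop_handle') [2.8, 5.5]
('scene', 'lever_pivot') [-4.5, -0.8]
('scene', 'lever_tip') [3.7, -1.0]
('side', 'panel') [-0.5, -0.2]
('side', 'cheek_face') [-3.4, -5.2]
('side', 'stop_face') [-5.2, 2.6]
('side', 'stop_handle') [-9.1, -4.3]
('side', 'lever_pivot') [-4.4, 3.4]
('side', 'lever_tip') [28.1, -374.8]
```

View pics/w1.png

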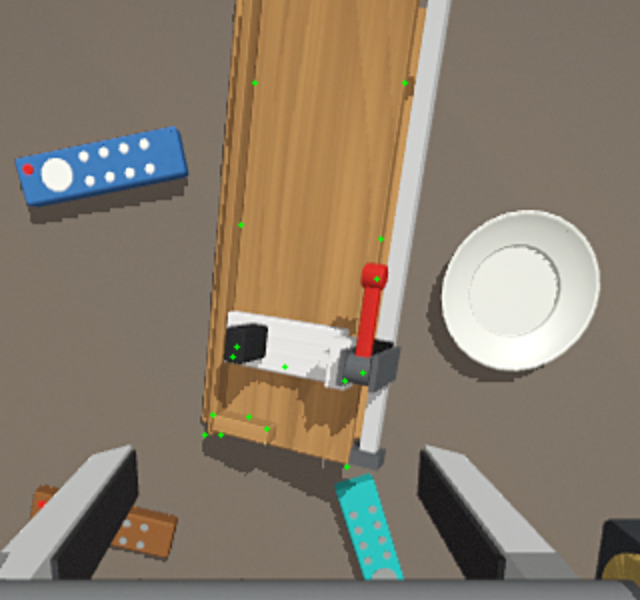

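The overlay agrees to a few millimetres: roller at (375,276) in the crop against a predicted (376,279). I refine with slight corrections (stop about 5 mm nearer the cheek) and compute the lever approach.

```bash
cat > fit2.py <<'E'
from fit import *
D=collect(("wrist","scene","side"),N)
p=camera_params("wrist")
v,e=fit(D);print(v.tolist())
# hand-picked points from w1 (crop scale 2, offset 180,0): known panel points
H=[([0,-150,18],(215,413)),([50,-150,18],(272,425)),([112,-170,0],(350,463))]
T=(375,276)
from scipy.optimize import least_squares
def res(q):
    R,o=pan([q[0],q[1],34],q[2]);e=[]
    for L,a in H:
        u,k=pj(p,o+R@np.array(L,float));e+=list((u-np.array([a[0]/2+180,a[1]/2]))/k/2)
    return e+[(q[0]-v[0])/4,(q[1]-v[1])/4,(q[2]-v[2])/.02]
q=least_squares(res,v[:3]).x;print(q.tolist(),np.array(res(q))*2)
R,o=pan([q[0],q[1],34],q[2])
for nm,a,z in(("tip",T,45),("stopface base near handle",(230,365),0),("stopface 50",(285,374),0),("handle top c",(243,344),56)):
    C,d=ray("wrist",(a[0]/2+180,a[1]/2));Cl=R.T@(C-o);dl=R.T@d;print(nm,Cl+dl*(z-Cl[2])/dl[2])
E
python3 fit2.py
```

```text
[558.6981391684194, 62.85757519367913, -0.08806531237418047, 50.74794058702665, 40.296739885483056, 20.41741252785281, 127.87102873730024, 11.599683723930019]
[560.667058524673, 65.31389449501657, -0.08890060878882318] [ 0.   0.6 -1.1  0.9  0.6 -0.9  1.   1.2 -0.1]
tip [124.6 -28.3  45. ]
stopface base near handle [   0.7 -112.1    0. ]
stopface 50 [  50.3 -111.2    0. ]
handle top c [ 40.5 -82.9  56. ]
```

```bash
cat >> h.py <<'E'
PR,PO=pan([560.5,65,34],-0.089)
def toolR(yaw_extra=0,flat=False,half=False,swap=False):
    # tool z=-panel z ; tool y along panel x (swap=False) or panel y (swap=True)
    z=-PR[:,2]; y=PR[:,1] if swap else PR[:,0]
    if half: y=-y
    return np.column_stack([np.cross(y,z),y,z])
def go(L,Rt,world=False):
    s=read_state();X=np.array(L,float) if world else PO+PR@np.array(L,float)
    rv=(Rn.from_matrix(Rt)*Rn.from_quat(s["ee_rot"]).inv()).as_rotvec()
    print("pos",np.array(s["position"]),"d",X-np.array(s["position"]),"rv",rv.round(3).tolist());return X
def loc(): 
    s=read_state();R=Rn.from_quat(s["ee_rot"]).as_matrix();print("panel pos",PR.T@(np.array(s["position"])-PO),"tool in panel\n",PR.T@R)
E
python3 - <<'E'
from h import *
for L in([125,-28,130],[125,-28,31]): print(go(L,toolR()))
for t in np.arange(0,1.66,.15): print(round(t,2),PR@np.array([0,60*np.cos(t)-60,60*np.sin(t)]))
E
```

```text
pos [590.  -30.  315.5] d [  26.1   61.9 -110.8] rv [-0.019, -0.436, -0.088]
[616.1  31.9 204.6]
pos [590.  -30.  315.5] d [  67.8   58.2 -200.6] rv [-0.019, -0.436, -0.088]
[657.8  28.2 114.9]
0.0 [0. 0. 0.]
0.15 [-3.8 -0.3  8.1]
0.3 [-7.7 -2.  16.1]
0.45 [-11.5  -5.   23.7]
0.6 [-15.2  -9.2  30.7]
0.75 [-18.6 -14.5  37.1]
0.9 [-21.8 -20.8  42.6]
1.05 [-24.6 -28.1  47.2]
1.2 [-26.9 -36.   50.7]
1.35 [-28.8 -44.5  53.1]
1.5 [-30.1 -53.3  54.2]
1.65 [-30.9 -62.2  54.2]
```

Request:
drive_tool:
  deltas:
    - [[7,15,-25],[-0.005,-0.13,-0.025],0.6]
    - [[14,31,-55],[-0.01,-0.26,-0.05],0.6]
    - [[20,46,-85],[-0.015,-0.39,-0.075],0.6]
    - [[26,62,-111],[-0.019,-0.436,-0.088],0.6]
    - [[26,62,-111],[-0.019,-0.436,-0.088],0.6]

```text
time_s: 6.65
position: [611.9, 34.0, 198.6]
ee_rot: [0.721, 0.66, 0.143, 0.156]
ft_force: [-0.5, -0.1, 0.6]
opening: 58.2
gripper_force: 0.0
```

```bash
python3 - <<'E'
from h import *
print(go([125,-28,31],toolR()));loc()
im=snap("wrist","w2")
for n in("lever_tip","lever_pivot","stop_handle"):
    r=tip_of("wrist",n);print(n,[(x["at"],x["conf"]) for x in r][:2])
    if r:
        C,d=ray("wrist",r[0]["at"]);Cl=PR.T@(C-PO);dl=PR.T@d;print(Cl+dl*(45-Cl[2])/dl[2])
E
```

```text
pos [611.9  34.  198.6] d [ 45.9  -5.8 -83.7] rv [-0.002, -0.01, -0.002]
[657.8  28.2 114.9]
panel pos [118.5 -26.3 126.4] tool in panel
 [[-0.  1. -0.]
 [ 1.  0.  0.]
 [ 0. -0. -1.]]
lever_tip [([325.3, 206.2], 0.82)]
[132.  -29.6  45. ]
lever_pivot [([322.4, 264.5], 0.77)]
[131.4 -92.3  45. ]
stop_handle [([236.2, 259.4], 0.94)]
[ 44.5 -86.8  45. ]
```

View pics/w2.png

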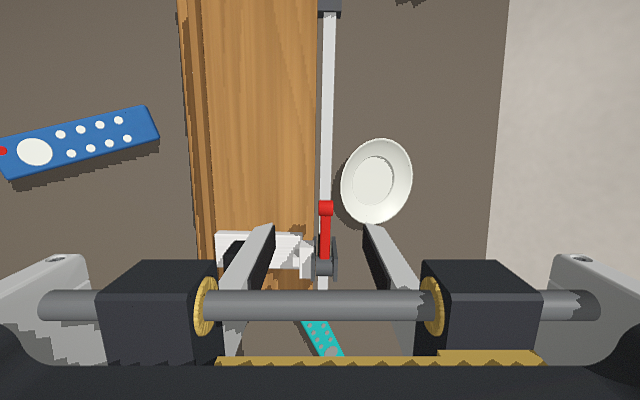

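The lever roller is at (325,206) between the fingers, and the rail runs vertical, so the yaw is right. The arm was still settling, so I measure again.

```bash
python3 - <<'E'
from h import *
loc()
for k in range(2):
  capture("wrist")
  for n in("lever_tip","lever_pivot","stop_handle"):
    r=tip_of("wrist",n)
    if r:
        C,d=ray("wrist",r[0]["at"]);Cl=PR.T@(C-PO);dl=PR.T@d;print(n,r[0]["at"],Cl+dl*(45-Cl[2])/dl[2])
go([128,-29,31],toolR())
E
```

```text
panel pos [128.  -28.7 131.8] tool in panel
 [[ 0.  1.  0.]
 [ 1. -0. -0.]
 [-0.  0. -1.]]
lever_tip [313.1, 205.1] [122.7 -29.7  45. ]
lever_pivot [313.1, 261.3] [121.8 -88.9  45. ]
stop_handle [225.2, 254.6] [ 32.5 -81.   45. ]
lever_tip [317.3, 202.4] [124.7 -26.2  45. ]
lever_pivot [312.4, 260.9] [119.2 -87.5  45. ]
stop_handle [226.5, 255.5] [ 32.4 -81.2  45. ]
pos [616.2  31.8 204.8] d [ 44.2  -4.8 -88.6] rv [-0.0, 0.0, 0.001]
```

Request:
drive_tool:
  deltas:
    - [[14,-1,-30],[0,0,0],0.6]
    - [[28,-2,-60],[0,0,0],0.6]
    - [[41,-4,-90],[0,0,0],0.6]
    - [[41,-4,-90],[0,0,0],0.6]
    - [[41,-4,-90],[0,0,0],0.6]

```text
time_s: 7.75
position: [656.8, 28.0, 114.3]
ee_rot: [0.721, 0.659, 0.146, 0.159]
ft_force: [-0.2, -0.1, 0.4]
opening: 56.7
gripper_force: 0.0
```

Request:
drive_tool:
  deltas:
    - [[0,0,0],[0,0,0],0.3]
    - [[0,0,0],[0,0,0],0]
    - [[0,0,0],[0,0,0],0]
    - [[0,0,0],[0,0,0],0]
    - [[0,0,0],[0,0,0],0]
  grip_force: 12

```text
time_s: 8.25
position: [657.1, 28.0, 115.0]
ee_rot: [0.72, 0.659, 0.146, 0.16]
ft_force: [0.8, 0.3, -0.2]
opening: 19.9
gripper_force: 0.0
```

Request:
drive_tool:
  deltas:
    - [[0,0,0],[0,0,0],0]
    - [[0,0,0],[0,0,0],0]

```text
time_s: 8.45
position: [656.8, 28.1, 114.5]
ee_rot: [0.721, 0.659, 0.146, 0.159]
ft_force: [-3.5, 0.2, 3.2]
opening: 13.9
gripper_force: 12.0
```

Pinched (13.9 mm, so the 14 mm roller). Now the arc.

Request:
drive_tool:
  deltas:
    - [[-4,0,8],[0,0,0],0]
    - [[-8,-2,16],[0,0,0],0]
    - [[-12,-5,24],[0,0,0],0]
    - [[-15,-9,31],[0,0,0],0]
    - [[-19,-15,37],[0,0,0],0]

```text
time_s: 8.95
position: [637.6, 13.1, 152.1]
ee_rot: [0.721, 0.659, 0.147, 0.159]
ft_force: [1.0, 2.2, -0.7]
opening: 13.8
gripper_force: 12.0
```

Request:
drive_tool:
  deltas:
    - [[-3,-6,5],[0,0,0],0]
    - [[-6,-13,10],[0,0,0],0]
    - [[-8,-21,14],[0,0,0],0]
    - [[-10,-30,16],[0,0,0],0]
    - [[-11,-39,17],[0,0,0],0]

```text
time_s: 9.45
position: [625.9, -26.4, 168.5]
ee_rot: [0.721, 0.659, 0.146, 0.158]
ft_force: [-7.8, 3.7, 2.9]
opening: 13.9
gripper_force: 12.0
```

Request:
drive_tool:
  deltas:
    - [[-1,-4,0],[0,0,0],0]
    - [[-1,-8,0],[0,0,0],0]
    - [[-1,-8,0],[0,0,0],0]
    - [[-1,-6,0],[0,0,0],0.3]
    - [[-1,-6,0],[0,0,0],0.45]

```text
time_s: 9.95
position: [626.4, -32.8, 168.9]
ee_rot: [0.72, 0.659, 0.146, 0.16]
ft_force: [0.0, -0.2, 0.6]
opening: 26.3
gripper_force: 0.0
```

```bash
python3 - <<'E'
from h import *
loc();print(PR)
for L in([121,-88,150],[37,-84,100],[37,-84,27]): go(L,toolR())
E
```

```text
panel pos [124.4 -91.5  90.9] tool in panel
 [[ 0.  1.  0.]
 [ 1. -0. -0.]
 [-0.  0. -1.]]
[[ 0.9  0.1 -0.4]
 [-0.1  1.   0. ]
 [ 0.4  0.   0.9]]
pos [626.4 -32.8 168.9] d [-27.6   6.   52.1] rv [0.0, 0.001, 0.001]
pos [626.4 -32.8 168.9] d [-82.1  14.9 -28.7] rv [0.0, 0.001, 0.001]
pos [626.4 -32.8 168.9] d [-51.3  12.1 -94.8] rv [0.0, 0.001, 0.001]
```

Request:
drive_tool:
  deltas:
    - [[-14,3,26],[0,0,0],0.6]
    - [[-27,6,50],[0,0,0],0.6]
    - [[-65,10,30],[0,0,0],0.6]
    - [[-92,16,-8],[0,0,0],0.6]
    - [[-82,15,-29],[0,0,0],0.6]

```text
time_s: 10.45
position: [538.2, -15.5, 134.3]
ee_rot: [0.721, 0.659, 0.144, 0.157]
ft_force: [0.1, 0.9, -0.0]
opening: 56.4
gripper_force: 0.0
```

```bash
python3 - <<'E'
from h import *
im=snap("wrist","w3");loc()
for n in("stop_handle","lever_tip","stop_face"):
    r=tip_of("wrist",n);z={"stop_handle":44,"lever_tip":105,"stop_face":0}[n]
    if r:
        C,d=ray("wrist",r[0]["at"]);Cl=PR.T@(C-PO);dl=PR.T@d;print(n,r[0]["at"],r[0]["conf"],Cl+dl*(z-Cl[2])/dl[2])
go([37,-84,27],toolR())
E
```

```text
panel pos [ 29.8 -82.7  95.2] tool in panel
 [[ 0.  1. -0.]
 [ 1. -0.  0.]
 [ 0. -0. -1.]]
stop_handle [323.2, 216.6] 0.89 [ 36.4 -84.8  44. ]
lever_tip [464.1, 259.3] 0.7 [132.4 -96.  105. ]
stop_face [338.2, 225.1] 0.8 [  58.4 -109.8    0. ]
pos [545.1 -17.5 140.8] d [ 30.   -3.1 -66.7] rv [0.0, 0.002, 0.0]
```

View pics/w3.png

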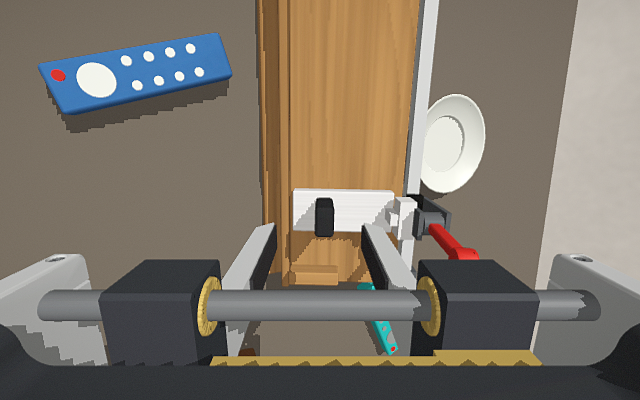

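The lever stands up, and the black handle at (324,216) is centred between the fingers. I descend and grip it.

Request:
drive_tool:
  deltas:
    - [[10,-1,-22],[0,0,0],0.6]
    - [[20,-2,-44],[0,0,0],0.6]
    - [[30,-3,-67],[0,0,0],0.6]
    - [[30,-3,-67],[0,0,0],0.3]
    - [[30,-3,-67],[0,0,0],0]
  grip_force: 20

```text
time_s: 11.15
position: [575.4, -20.4, 74.3]
ee_rot: [0.72, 0.659, 0.147, 0.16]
ft_force: [-0.2, -0.2, 0.9]
opening: 43.7
gripper_force: 0.0
```

Request:
drive_tool:
  deltas:
    - [[0,0,0],[0,0,0],0]
    - [[0,0,0],[0,0,0],0]
    - [[0,0,0],[0,0,0],0]
    - [[0,0,0],[0,0,0],0]

```text
time_s: 11.55
position: [571.9, -19.4, 71.7]
ee_rot: [0.721, 0.659, 0.145, 0.157]
ft_force: [-11.5, -0.8, 7.0]
opening: 16.1
gripper_force: 20.0
```

Request:
drive_tool:
  deltas:
    - [[-2,10,-1],[0,0,0],0]
    - [[0,28,-1],[0,0,0],0]
    - [[1,46,-1],[0,0,0],0]
    - [[3,64,-1],[0,0,0],0]
    - [[4,80,-1],[0,0,0],0]

```text
time_s: 12.05
position: [580.4, 59.2, 72.1]
ee_rot: [0.72, 0.658, 0.148, 0.162]
ft_force: [23.2, -7.8, -21.5]
opening: 16.0
gripper_force: 20.0
```

Request:
drive_tool:
  deltas:
    - [[2,20,0],[0,0,0],0]
    - [[4,40,0],[0,0,0],0]
    - [[5,60,0],[0,0,0],0]
    - [[7,75,0],[0,0,0],0]
    - [[7,75,0],[0,0,0],0]

```text
time_s: 12.55
position: [588.5, 135.9, 72.9]
ee_rot: [0.72, 0.658, 0.15, 0.162]
ft_force: [22.8, 2.0, -18.0]
opening: 15.9
gripper_force: 20.0
```

Request:
drive_tool:
  deltas:
    - [[0,0,0],[0,0,0],0.3]
    - [[0,0,0],[0,0,0],0.6]
    - [[-16,2,34],[0,0,0],0.8]
    - [[-32,2,68],[0,0,0],0.8]
    - [[-80,2,110],[0,0,0],1]

```text
time_s: 13.05
position: [515.8, 136.7, 174.4]
ee_rot: [0.721, 0.658, 0.147, 0.16]
ft_force: [0.0, -0.2, 0.9]
opening: 52.6
gripper_force: 0.0
```

```bash
cat > rem.py <<'E'
from h import *
def rect(c,im,px,mask,h=20):
    n,l,st,ce=cv2.connectedComponentsWithStats(mask.astype(np.uint8))
    x,y=int(px[0]),int(px[1]);i=l[max(0,y-6):y+7,max(0,x-6):x+7];i=np.bincount(i[i>0]).argmax()
    ys,xs=np.where(l==i);P=np.array([onz(c,(a,b),h)[:2] for a,b in zip(xs,ys)],np.float32)
    r=cv2.minAreaRect(P);b=cv2.boxPoints(r);e=b[1]-b[0] if np.linalg.norm(b[1]-b[0])>np.linalg.norm(b[2]-b[1]) else b[2]-b[1]
    print(c,px,len(xs),np.array(r[0]),np.array(r[1]),"yaw",(np.degrees(np.arctan2(e[1],e[0]))+90)%180-90)
def blue(im): im=im.astype(int);return cv2.morphologyEx((im[:,:,2]-im[:,:,0]>45).astype(np.uint8),cv2.MORPH_CLOSE,np.ones((9,9)))
def blk(im): return cv2.morphologyEx((im.max(2)<52).astype(np.uint8),cv2.MORPH_CLOSE,np.ones((3,3)))
E
python3 - <<'E'
from rem import *
print(read_state()["position"],read_state()["time_s"])
a=snap("scene","s1");b=snap("side","d1")
rect("side",b,[290,192],blue(b));rect("scene",a,[340,180],blue(a))
rect("side",b,[343,283],blk(b));rect("scene",a,[223,263],blk(a))
for n in("stop_face","lever_tip"):
  for c in("scene","side"):
    r=tip_of(c,n);z={"lever_tip":105,"stop_face":0}[n]
    for q in r[:1]:
        C,d=ray(c,q["at"]);Cl=PR.T@(C-PO);dl=PR.T@d;print(c,n,q["at"],q["conf"],Cl+dl*(z-Cl[2])/dl[2])
E
```

```text
[515.8 136.7 174.4] 13.05
side [290, 192] 363 [454.9 100.6] [132.5  50.6] yaw 11.678497
scene [340, 180] 472 [455.1 102.3] [136.7  44.7] yaw 10.477219
side [343, 283] 203 [ 528.  -348.6] [ 28.3 126.2] yaw -4.0695724
scene [223, 263] 24 [ 542.2 -325.3] [40.9  5.9] yaw 1.6283264
scene stop_face [372.4, 206.1] 0.59 [40.6 59.6  0. ]
side stop_face [337.7, 176.9] 0.57 [65.5 33.7  0. ]
scene lever_tip [383.0, 186.1] 0.58 [126.3  55.8 105. ]
side lever_tip [340.6, 139.3] 0.43 [129.5  77.7 105. ]
```

View pics/s1.png

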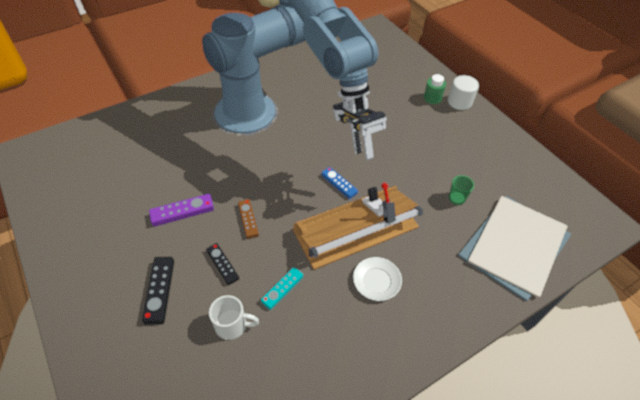

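The stop is out and the lever up. The blue remote lies at (455,101) mm with a yaw of about 11 deg, and remote1 is still at (223,263) px. Nothing white or grey has been uncovered, so it is two remotes. Now to blue.

```bash
cat >> h.py <<'E'
def down(ang):
    z=np.array([0,0,-1.]);a=np.radians(ang);y=np.array([np.cos(a),np.sin(a),0]);return np.column_stack([np.cross(y,z),y,z])
E
python3 - <<'E'
from h import *
go([430,101,170],down(-79),1)
E
```

```text
pos [514.9 136.8 170.7] d [-84.9 -35.8  -0.7] rv [0.311, 0.345, -1.268]
```

Request:
drive_tool:
  deltas:
    - [[-9,-4,0],[0.031,0.035,-0.127],1]
    - [[-18,-7,0],[0.062,0.069,-0.254],1]
    - [[-27,-11,0],[0.093,0.104,-0.38],1]
    - [[-36,-14,0],[0.124,0.138,-0.507],1]
    - [[-43,-18,0],[0.155,0.173,-0.634],1]

```text
time_s: 13.85
position: [471.3, 118.8, 169.5]
ee_rot: [0.911, 0.398, 0.074, 0.084]
ft_force: [0.1, 0.2, -0.5]
opening: 93.8
gripper_force: 0.0
```

Request:
drive_tool:
  deltas:
    - [[-9,-4,0],[0.031,0.035,-0.127],1]
    - [[-18,-7,0],[0.062,0.069,-0.254],1]
    - [[-27,-11,0],[0.093,0.104,-0.38],1]
    - [[-36,-14,0],[0.124,0.138,-0.507],1]
    - [[-42,-18,0],[0.156,0.172,-0.634],1]

```text
time_s: 14.35
position: [429.5, 100.9, 169.9]
ee_rot: [0.996, 0.093, -0.003, 0.0]
ft_force: [-0.5, 0.2, 0.3]
opening: 94.1
gripper_force: 0.0
```

Request:
drive_tool:
  deltas:
    - [[0,0,0],[0,0,0],1]
    - [[0,0,0],[0,0,0],1]

```text
time_s: 14.55
position: [430.2, 100.7, 170.7]
ee_rot: [0.995, 0.097, -0.001, 0.001]
ft_force: [0.2, 0.1, -0.3]
opening: 93.8
gripper_force: 0.0
```

```bash
python3 - <<'E'
from rem import *
s=read_state();print(s["position"],s["joint_pos"])
w=snap("wrist","w4");print([(x["at"],x["conf"]) for x in tip_of("wrist","remote4")][:2])
rect("wrist",w,proj("wrist",[455,101,20]),blue(w))
go([456,101,80],down(-79),1)
E
```

```text
[430.2 100.7 170.7] [-0.  -0.2  2.1 -0.   1.3  1.4]
[([317.2, 165.7], 0.96), ([549.7, 232.0], 0.57)]Traceback (most recent call last):
  File "<stdin>", line 4, in <module>
  File "rem.py", line 5, in rect
    ys,xs=np.where(l==i);P=np.array([onz(c,(a,b),h)[:2] for a,b in zip(xs,ys)],np.float32)
                                     ~~~^^^^^^^^^^^
  File "h.py", line 9, in onz
    o,d=ray(cam,px); return o+d*(z-o[2])/d[2]
        ~~~^^^^^^^^
  File "h.py", line 5, in ray
    p=camera_params(cam); f=200/np.tan(np.radians(p["fov_y"])/2)
ValueError: time passes only in moves, steps and waits
```

View pics/w4.png

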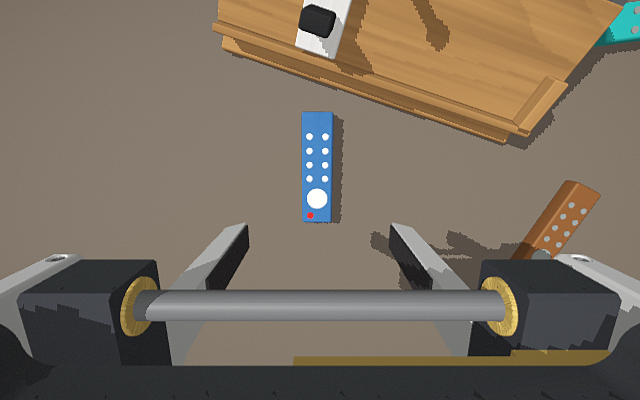

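Blue is at (317,166) px, aligned with the tool axis. I cache the calibration and measure.

```bash
python3 - <<'E'
s=open("rem.py").read()
s=s.replace("from h import *","from h import *\ndef onzv(c,P,h):\n    p=camera_params(c);f=200/np.tan(np.radians(p['fov_y'])/2);R=np.array(p['R']);o=-R.T@np.array(p['t'])\n    P=np.asarray(P,float);d=np.c_[(P[:,0]-p['cx'])/f,(P[:,1]-p['cy'])/f,np.ones(len(P))]@R;return o+d*((h-o[2])/d[:,2])[:,None]\n")
s=s.replace("P=np.array([onz(c,(a,b),h)[:2] for a,b in zip(xs,ys)],np.float32)","P=onzv(c,np.c_[xs,ys],h)[:,:2].astype(np.float32)")
open("rem.py","w").write(s)
E
python3 - <<'E'
from rem import *
w=capture("wrist");rect("wrist",w,[317,166],blue(w))
print(onzv("wrist",[[317,166],[302,112],[332,112],[302,221],[332,221]],20))
E
```

```text
wrist [317, 166] 3055 [451.6 108.9] [128.9  35.3] yaw 10.348816
[[455.6 109.8  20. ]
 [511.4 137.6  20. ]
 [517.8 104.9  20. ]
 [386.  114.9  20. ]
 [393.   78.9  20. ]]
```

Request:
drive_tool:
  deltas:
    - [[10,3,-40],[0,0,-0.01],0.8]
    - [[20,6,-85],[0,0,-0.01],0.8]
    - [[26,8,-125],[0,0,-0.01],0.8]
    - [[26,8,-155],[0,0,-0.01],0.8]
    - [[26,8,-165],[0,0,-0.01],0.8]

```text
time_s: 15.2
position: [453.6, 109.4, 4.1]
ee_rot: [0.996, 0.092, -0.003, 0.001]
ft_force: [-0.5, -0.8, -0.4]
opening: 75.4
gripper_force: 0.0
```

Request:
drive_tool:
  deltas:
    - [[0,0,0],[0,0,0],0.4]
    - [[0,0,0],[0,0,0],0]
    - [[0,0,0],[0,0,0],0]
    - [[0,0,0],[0,0,0],0]
    - [[0,0,0],[0,0,0],0]
  grip_force: 30

```text
time_s: 15.7
position: [457.2, 109.0, 8.4]
ee_rot: [0.996, 0.091, 0.001, 0.001]
ft_force: [-0.2, -0.9, 1.0]
opening: 38.9
gripper_force: 0.0
```

Request:
drive_tool:
  deltas:
    - [[0,0,-3],[0,0,0],0]
    - [[0,0,-3],[0,0,0],0]
    - [[0,0,-3],[0,0,0],0]

```text
time_s: 16.0
position: [457.7, 108.9, 7.4]
ee_rot: [0.996, 0.091, 0.0, 0.001]
ft_force: [-8.8, -0.8, 23.9]
opening: 36.0
gripper_force: 30.0
```

```bash
python3 - <<'E'
from h import *
s=read_state();print(s["position"],s["opening"],s["gripper_force"])
# tool -> panel placement: tool y = -panel y, z=-panel z
Rt=toolR(swap=True,half=True)
for L in([72,-128,110],[72,-128,30],[72,-128,8]):print(go(L,Rt))
E
```

```text
[457.7 108.9   7.4] 35.96562787777285 30.020946264266968
pos [457.7 108.9   7.4] d [ 110.2 -173.1  156.7] rv [0.024, -0.436, -0.267]
[567.8 -64.2 164.1]
pos [457.7 108.9   7.4] d [ 143.8 -176.1   84.2] rv [0.024, -0.436, -0.267]
[601.5 -67.2  91.6]
pos [457.7 108.9   7.4] d [ 153.1 -176.9   64.3] rv [0.024, -0.436, -0.267]
[610.8 -68.   71.7]
```

Request:
drive_tool:
  deltas:
    - [[0,0,35],[0,0,0],0]
    - [[0,-10,75],[0,-0.05,-0.03],0]
    - [[10,-35,115],[0.01,-0.15,-0.09],0]
    - [[30,-70,145],[0.01,-0.25,-0.15],0]
    - [[55,-105,160],[0.02,-0.36,-0.22],0]
  grip_force: 40

```text
time_s: 16.5
position: [513.3, 2.9, 168.6]
ee_rot: [0.983, -0.021, 0.184, 0.008]
ft_force: [0.5, 0.4, -0.5]
opening: 35.5
gripper_force: 40.0
```

Request:
drive_tool:
  deltas:
    - [[25,-30,0],[0.004,-0.07,-0.045],0]
    - [[45,-55,0],[0.004,-0.076,-0.047],0]
    - [[55,-68,0],[0.004,-0.076,-0.047],0]
    - [[55,-68,0],[0.004,-0.076,-0.047],0]

```text
time_s: 16.9
position: [566.8, -65.6, 164.3]
ee_rot: [0.975, -0.045, 0.216, 0.009]
ft_force: [0.7, 0.5, -1.3]
opening: 35.3
gripper_force: 40.0
```

```bash
python3 - <<'E'
from rem import *
s=read_state();print(s["opening"],s["gripper_force"],s["time_s"]);Rt=toolR(swap=True,half=True)
w=snap("wrist","w5");loc()
for L in([74,-128,30],[74,-128,9]):go(L,Rt)
E
```

```text
35.32944626028247 39.99385356903076 16.9
panel pos [  70.4 -128.5  110.5] tool in panel
 [[ 1. -0. -0.]
 [-0. -1.  0.]
 [-0. -0. -1.]]
pos [566.1 -64.5 163.9] d [ 37.2  -2.8 -71.4] rv [-0.002, -0.002, 0.002]
pos [566.1 -64.5 163.9] d [ 46.1  -3.6 -90.5] rv [-0.002, -0.002, 0.002]
```

View pics/w5.png

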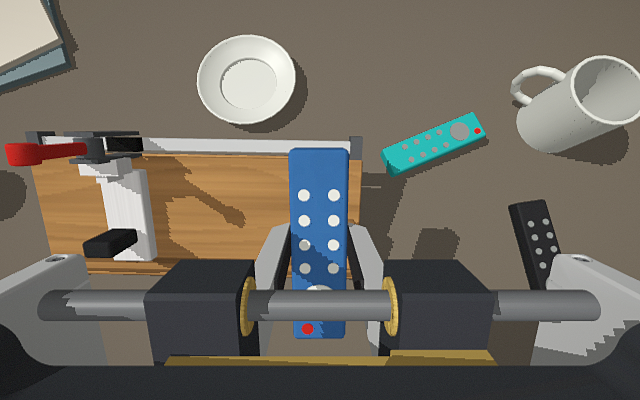

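Blue is held straight between the fingers at (318,240), aligned with the panel. The lever is still up at (45,152). I lower it.

Request:
drive_tool:
  deltas:
    - [[13,-1,-25],[0,0,0],0]
    - [[25,-2,-50],[0,0,0],0]
    - [[37,-3,-71],[0,0,0],0]
    - [[43,-3,-83],[0,0,0],0]
    - [[43,-3,-83],[0,0,0],0]

```text
time_s: 17.45
position: [607.5, -65.3, 78.7]
ee_rot: [0.976, -0.043, 0.213, 0.008]
ft_force: [-0.1, 0.2, -2.3]
opening: 35.8
gripper_force: 40.0
```

Request:
drive_tool:
  deltas:
    - [[1,0,-3],[0,0,0],0]
    - [[2,0,-6],[0,0,0],0]
    - [[3,0,-7],[0,0,0],0]
    - [[3,0,-7],[0,0,0],0]

```text
time_s: 17.85
position: [612.5, -67.0, 74.9]
ee_rot: [0.975, -0.044, 0.216, 0.009]
ft_force: [-0.0, -0.0, -0.9]
opening: 35.6
gripper_force: 40.0
```

```bash
python3 - <<'E'
from rem import *
s=read_state();print(s["ft_force"]);loc()
E
```

```text
[-0.  -0.  -0.9]
panel pos [  74.9 -126.8   10.2] tool in panel
 [[ 1. -0.  0.]
 [-0. -1.  0.]
 [ 0. -0. -1.]]
```

No contact yet, so I go down a little more along the panel normal.

Request:
drive_tool:
  deltas:
    - [[1,0,-2],[0,0,0],0]
    - [[1,0,-4],[0,0,0],0]
    - [[1,0,-4],[0,0,0],0]

```text
time_s: 18.15
position: [613.8, -67.0, 73.2]
ee_rot: [0.975, -0.043, 0.216, 0.009]
ft_force: [-19.0, 3.6, 22.6]
opening: 35.5
gripper_force: 40.1
```

Request:
drive_tool:
  deltas:
    - [[-1,0,1],[0,0,0],0]
    - [[-3,0,0],[0,0,0],0]
    - [[-6,1,-1],[0,0,0],0]
    - [[-6,1,-1],[0,0,0],0]

```text
time_s: 18.55
position: [609.0, -66.8, 71.0]
ee_rot: [0.975, -0.044, 0.218, 0.01]
ft_force: [3.2, -1.3, 4.7]
opening: 35.3
gripper_force: 40.0
```

Request:
drive_tool:
  deltas:
    - [[0,0,0],[0,0,0],0.5]
    - [[0,0,0],[0,0,0],0.5]
    - [[0,0,0],[0,0,0],0.5]
    - [[-10,0,22],[0,0,0],0.5]
    - [[-30,1,60],[0,0,0],0.6]

```text
time_s: 19.05
position: [574.9, -64.2, 126.1]
ee_rot: [0.976, -0.044, 0.212, 0.008]
ft_force: [0.5, -0.2, 0.6]
opening: 51.9
gripper_force: 0.0
```

Request:
drive_tool:
  deltas:
    - [[-15,-1,40],[0,0,0],1]
    - [[-30,-1,75],[0,0,0],1]
    - [[-30,-1,75],[0,0,0],1]
    - [[-30,-1,75],[0,0,0],1]

```text
time_s: 19.45
position: [547.2, -66.0, 204.5]
ee_rot: [0.975, -0.044, 0.216, 0.009]
ft_force: [-0.2, 0.0, 0.8]
opening: 83.5
gripper_force: 0.0
```

```bash
cat >> rem.py <<'E'
def panrect(c,mask,px,h=20):
    # blob of a remote's top face on the slope (panel height h)
    n,l,st,ce=cv2.connectedComponentsWithStats(mask.astype(np.uint8));x,y=int(px[0]),int(px[1]);i=l[y-8:y+9,x-8:x+9];i=np.bincount(i[i>0]).argmax()
    ys,xs=np.where(l==i);p=camera_params(c);f=200/np.tan(np.radians(p['fov_y'])/2);R=np.array(p['R']);o=PR.T@(-R.T@np.array(p['t'])-PO)
    d=np.c_[(xs-p['cx'])/f,(ys-p['cy'])/f,np.ones(len(xs))]@R@PR;P=(o+d*((h-o[2])/d[:,2])[:,None])[:,:2].astype(np.float32)
    r=cv2.minAreaRect(P);print("panel rect",np.array(r[0]),np.array(r[1]),r[2],"min",P.min(0),"max",P.max(0))
E
python3 - <<'E'
from rem import *
w=snap("wrist","w6");q=proj("wrist",PO+PR@np.array([70,-128,20]));print(q);loc()
panrect("wrist",blue(w),q)
s=capture("side");panrect("side",blue(s),proj("side",PO+PR@np.array([70,-128,20])))
print(read_state()["time_s"]);go([500,-330,200],down(-87),1)
E
```

```text
[317.6 190.6]
panel pos [  69.4 -131.4  154. ] tool in panel
 [[ 1. -0. -0.]
 [-0. -1.  0.]
 [-0. -0. -1.]]
panel rect [  63.  -124.5] [ 35.1 128. ] 89.93462371826172 min [  -1. -142.] max [ 127.  -106.9]
panel rect [  67.9 -134.1] [128.2  45.6] 0.04349999874830246 min [   3.8 -156.9] max [ 132.  -111.3]
19.55
pos [546.4 -65.5 202.1] d [ -46.4 -264.5   -2.1] rv [0.006, 0.432, 0.14]
```

View pics/w6.png

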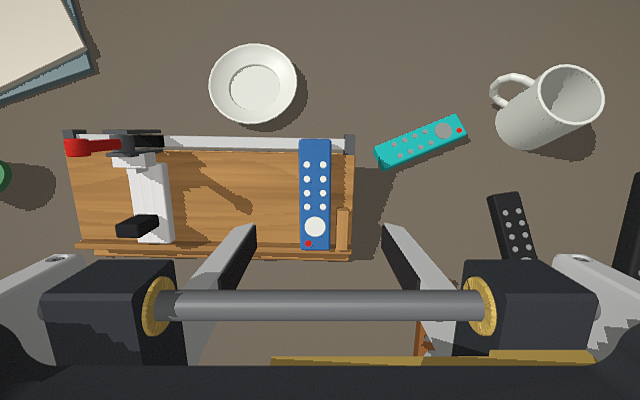

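Blue lies flat against the lip at (315,195), panel y about -125, with the lever up. Now remote1.

Request:
drive_tool:
  deltas:
    - [[-8,-44,0],[0,0.1,0.03],1]
    - [[-16,-88,0],[0.002,0.2,0.06],1]
    - [[-24,-132,0],[0.003,0.3,0.09],1]
    - [[-32,-176,0],[0.005,0.4,0.12],1]
    - [[-40,-220,-1],[0.006,0.432,0.14],1]

```text
time_s: 20.05
position: [507.4, -287.4, 200.9]
ee_rot: [1.0, 0.027, -0.0, -0.001]
ft_force: [-0.2, -1.4, 0.1]
opening: 94.3
gripper_force: 0.0
```

Request:
drive_tool:
  deltas:
    - [[-6,-44,-1],[0,0,0],1]
    - [[-6,-44,-1],[0,0,0],1]
    - [[-6,-44,-1],[0,0,0],1]

```text
time_s: 20.35
position: [500.6, -329.8, 199.6]
ee_rot: [1.0, 0.026, 0.0, -0.002]
ft_force: [-0.9, -0.1, 0.3]
opening: 94.1
gripper_force: 0.0
```

```bash
python3 - <<'E'
from rem import *
w=snap("wrist","w7");q=proj("wrist",[532,-325,20]);print(q,read_state()["position"])
rect("wrist",w,q,blk(w));print("brown",tri(ray("scene",[248,218]),ray("side",[299,258]))[0])
print([(x["at"],x["conf"]) for x in tip_of("wrist","remote1")])
E
```

```text
[318.7 159.3] [ 500.9 -329.   200.2]
wrist [318.7 159.3] 1 [ 537.6 -328.8] [0. 0.] yaw 0.0
brown [ 433.  -199.5   19.4]
[([63.6, 82.3], 0.95), ([330.6, 315.7], 0.94), ([234.9, 28.8], 0.81), ([453.2, 182.2], 0.73), ([316.7, 157.6], 0.66), ([220.7, 229.4], 0.61)]
```

View pics/w7.png

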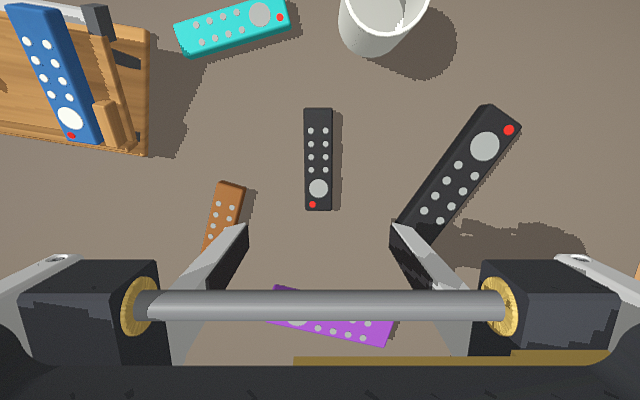

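remote1 is at (318,160), upright in the picture, with the big black one at (460,170) well to the side.

```bash
python3 - <<'E'
from rem import *
P=onzv("wrist",[[304,108],[333,108],[304,211],[333,211]],20);print(P,P.mean(0));c=P.mean(0)
go([c[0]+5,c[1],6],down(-87),1)
E
```

```text
[[ 592.9 -303.7   20. ]
 [ 594.8 -338.6   20. ]
 [ 463.6 -309.    20. ]
 [ 465.6 -347.1   20. ]] [ 529.2 -324.6   20. ]
pos [ 501.2 -328.5  200.8] d [  33.     4.  -194.8] rv [-0.002, 0.002, -0.001]
```

Request:
drive_tool:
  deltas:
    - [[12,2,-45],[0,0,0],0.75]
    - [[24,4,-90],[0,0,0],0.75]
    - [[34,5,-135],[0,0,0],0.75]
    - [[34,5,-175],[0,0,0],0.75]
    - [[34,5,-194],[0,0,0],0.75]

```text
time_s: 20.95
position: [533.6, -320.8, 3.7]
ee_rot: [1.0, 0.028, -0.001, -0.002]
ft_force: [-0.4, 0.7, -0.6]
opening: 70.5
gripper_force: 0.0
```

Request:
drive_tool:
  deltas:
    - [[0,0,0],[0,0,0],0.5]
    - [[0,0,0],[0,0,0],0.2]
    - [[0,0,0],[0,0,0],0]
    - [[0,0,0],[0,0,0],0]
    - [[0,0,0],[0,0,0],0]

```text
time_s: 21.45
position: [536.3, -325.7, 10.1]
ee_rot: [1.0, 0.026, 0.003, 0.001]
ft_force: [0.2, -0.5, 3.6]
opening: 35.6
gripper_force: 40.0
```

Request:
drive_tool:
  deltas:
    - [[0,0,0],[0,0,0],0]
    - [[0,0,0],[0,0,0],0]

```text
time_s: 21.65
position: [536.3, -325.8, 10.1]
ee_rot: [1.0, 0.026, 0.003, 0.001]
ft_force: [-1.3, 1.1, 5.9]
opening: 35.6
gripper_force: 40.0
```

```bash
python3 - <<'E'
from h import *
s=read_state();print(s["position"],s["opening"],s["gripper_force"],s["ft_force"])
Rt=toolR(swap=True,half=True)
for L in([75,-62,110],[75,-62,12]):print(go(L,Rt))
E
```

```text
[ 536.3 -325.8   10.1] 35.61649731549608 40.00297486782074 [-1.3  1.1  5.9]
pos [ 536.3 -325.8   10.1] d [ 40.1 327.1 155.3] rv [-0.005, -0.431, -0.139]
[576.4   1.3 165.4]
pos [ 536.3 -325.8   10.1] d [ 81.3 323.4  66.5] rv [-0.005, -0.431, -0.139]
[617.6  -2.3  76.6]
```

Request:
drive_tool:
  deltas:
    - [[0,0,40],[0,0,0],0]
    - [[3,20,80],[0,-0.02,0],0]
    - [[8,55,120],[0,-0.12,-0.03],0]
    - [[14,95,150],[-0.002,-0.22,-0.07],0]
    - [[20,140,160],[-0.003,-0.32,-0.1],0]

```text
time_s: 22.15
position: [557.2, -185.8, 173.0]
ee_rot: [0.986, -0.025, 0.166, 0.008]
ft_force: [0.8, 1.1, -1.5]
opening: 35.8
gripper_force: 40.0
```

Request:
drive_tool:
  deltas:
    - [[5,45,0],[-0.002,-0.1,-0.035],0]
    - [[10,90,0],[-0.002,-0.111,-0.039],0]
    - [[15,135,-2],[-0.002,-0.111,-0.039],0]
    - [[18,170,-4],[-0.002,-0.111,-0.039],0]
    - [[20,187,-5],[-0.002,-0.111,-0.039],0]

```text
time_s: 22.65
position: [574.5, 4.9, 162.8]
ee_rot: [0.976, -0.042, 0.215, 0.008]
ft_force: [0.3, -0.1, -0.7]
opening: 35.4
gripper_force: 40.0
```

Request:
drive_tool:
  deltas:
    - [[0,0,0],[0,0,0],0]
    - [[0,0,0],[0,0,0],0]

```text
time_s: 22.85
position: [575.1, 2.0, 163.2]
ee_rot: [0.976, -0.043, 0.215, 0.009]
ft_force: [0.6, 0.1, 0.0]
opening: 35.5
gripper_force: 40.0
```

```bash
python3 - <<'E'
from rem import *
s=read_state();print(s["opening"],s["gripper_force"],s["time_s"]);Rt=toolR(swap=True,half=True)
w=snap("wrist","w8");loc()
panrect("wrist",blue(w),proj("wrist",PO+PR@np.array([80,-125,20])))
for L in([75,-62,25],[75,-62,14]):go(L,Rt)
E
```

```text
35.47417574411366 39.996530413627625 22.85
panel pos [ 73.  -62.1 108.6] tool in panel
 [[ 1. -0. -0.]
 [-0. -1.  0.]
 [-0. -0. -1.]]
panel rect [  69.5 -124.2] [ 37.7 119.1] 89.73049926757812 min [  10.  -143.3] max [ 129.  -105.4]
pos [575.2   1.3 163.3] d [ 36.9  -3.2 -74.9] rv [-0.001, -0.002, -0.0]
pos [575.2   1.3 163.3] d [ 41.6  -3.6 -84.9] rv [-0.001, -0.002, -0.0]
```

View pics/w8.png

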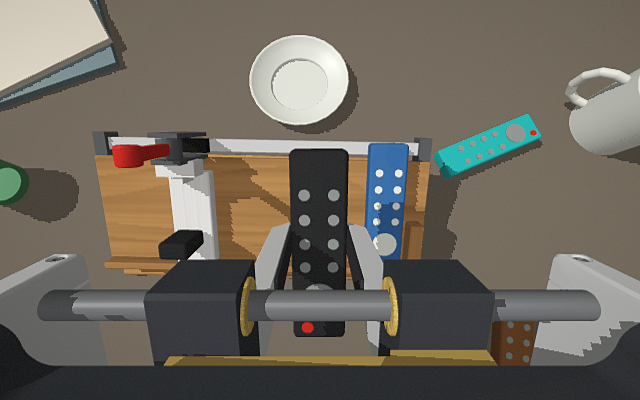

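Black is held straight at (320,240), blue in place at (387,200). I lower it.

Request:
drive_tool:
  deltas:
    - [[12,-1,-25],[0,0,0],0]
    - [[25,-2,-50],[0,0,0],0]
    - [[37,-3,-75],[0,0,0],0]
    - [[41,-4,-84],[0,0,0],0]
    - [[41,-4,-84],[0,0,0],0]

```text
time_s: 23.4
position: [615.6, -3.0, 77.8]
ee_rot: [0.976, -0.044, 0.214, 0.009]
ft_force: [0.1, -0.2, -0.7]
opening: 35.6
gripper_force: 40.0
```

Request:
drive_tool:
  deltas:
    - [[1,0,-2],[0,0,0],0]
    - [[2,0,-4],[0,0,0],0]
    - [[2,0,-4],[0,0,0],0]

```text
time_s: 23.7
position: [618.8, -2.1, 76.4]
ee_rot: [0.975, -0.043, 0.216, 0.009]
ft_force: [-0.2, -0.3, -1.0]
opening: 35.6
gripper_force: 40.0
```

Request:
drive_tool:
  deltas:
    - [[1,0,-3],[0,0,0],0]
    - [[2,0,-5],[0,0,0],0]
    - [[2,0,-5],[0,0,0],0]

```text
time_s: 24.0
position: [620.9, -2.0, 74.6]
ee_rot: [0.975, -0.042, 0.216, 0.009]
ft_force: [-28.4, 0.7, 31.7]
opening: 35.6
gripper_force: 40.1
```

Request:
drive_tool:
  deltas:
    - [[-1,0,2],[0,0,0],0]
    - [[-4,0,1],[0,0,0],0]
    - [[-7,1,0],[0,0,0],0]
    - [[-8,1,0],[0,0,0],0]

```text
time_s: 24.4
position: [616.3, -2.1, 73.8]
ee_rot: [0.974, -0.044, 0.221, 0.01]
ft_force: [8.0, -2.1, 1.3]
opening: 35.5
gripper_force: 40.0
```

```bash
python3 - <<'E'
from rem import *
loc()
E
```

```text
panel pos [ 72.6 -61.9  10.1] tool in panel
 [[ 1. -0.  0.]
 [-0. -1. -0.]
 [ 0.  0. -1.]]
```

Lip contact. I release and look.

Request:
drive_tool:
  deltas:
    - [[0,0,0],[0,0,0],0.5]
    - [[0,0,0],[0,0,0],0.5]
    - [[0,0,0],[0,0,0],0.5]
    - [[-10,0,22],[0,0,0],0.5]
    - [[-30,1,60],[0,0,0],0.6]

```text
time_s: 24.9
position: [579.9, 0.5, 127.2]
ee_rot: [0.976, -0.043, 0.212, 0.008]
ft_force: [-0.3, 0.2, 0.7]
opening: 51.9
gripper_force: 0.0
```

Request:
drive_tool:
  deltas:
    - [[-15,5,40],[0,0,0],1]
    - [[-30,15,75],[0,0,0],1]
    - [[-30,15,75],[0,0,0],1]
    - [[-30,15,75],[0,0,0],1]

```text
time_s: 25.3
position: [552.2, 15.2, 205.6]
ee_rot: [0.975, -0.043, 0.216, 0.009]
ft_force: [-0.5, 0.3, -1.4]
opening: 83.2
gripper_force: 0.0
```

```bash
python3 - <<'E'
from rem import *
w=snap("wrist","w9");loc();print(read_state()["time_s"])
panrect("wrist",blue(w),proj("wrist",PO+PR@np.array([80,-125,20])))
b=cv2.morphologyEx((w.max(2)<80).astype(np.uint8),cv2.MORPH_CLOSE,np.ones((5,5)))
panrect("wrist",b,proj("wrist",PO+PR@np.array([80,-62,20])))
for n in("stop_handle","lever_tip","stop_face"):
    r=tip_of("wrist",n);z={"stop_handle":44,"lever_tip":105,"stop_face":0}[n]
    if r:
        C,d=ray("wrist",r[0]["at"]);Cl=PR.T@(C-PO);dl=PR.T@d;print(n,r[0]["at"],r[0]["conf"],Cl+dl*(z-Cl[2])/dl[2])
go([35,71,130],toolR());go([35,71,27],toolR())
E
```

```text
panel pos [ 67.9 -50.4 155.9] tool in panel
 [[ 1.  0. -0.]
 [ 0. -1.  0.]
 [-0. -0. -1.]]
25.35
panel rect [  63.2 -123.1] [ 37.8 128.3] 89.84053039550781 min [  -0.9 -142.2] max [ 127.4 -104.4]
panel rect [ 64.4 -59.7] [ 35.9 128.2] 89.83850860595703 min [  0.3 -77.7] max [128.4 -41.8]
stop_handle [208.9, 221.6] 0.58 [38.7 69.6 44. ]
lever_tip [182.3, 143.0] 0.67 [125.2  59.4 105. ]
stop_face [239.6, 199.4] 0.57 [51.8 47.4 -0. ]
pos [551.5  15.  203. ] d [ -7.8 122.8 -36.4] rv [-0.659, 0.053, 1.425]
pos [551.5  15.  203. ] d [  35.5  118.9 -129.7] rv [-0.659, 0.053, 1.425]
```

View pics/w9.png

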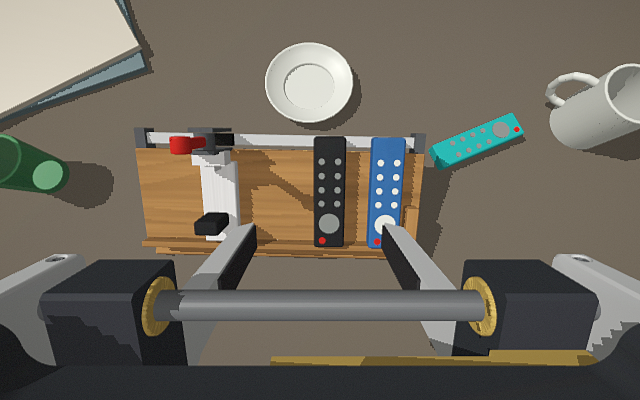

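Both remotes lie flat at the lip: black (329,192), blue (387,192), yaw about 0, and the lever is up. Now I push the handle (210,222) from its +y side with shut fingers.

```bash
python3 - <<'E'
from rem import *
Rt=toolR(swap=True,half=True)
for L in([36,112,150],[36,112,28],[36,97,28],[36,-24,28]):go(L,Rt)
E
```

```text
pos [551.5  15.  203. ] d [-11.7 164.3 -17.8] rv [-0.002, -0.005, -0.0]
pos [551.5  15.  203. ] d [  39.6  159.7 -128.4] rv [-0.002, -0.005, -0.0]
pos [551.5  15.  203. ] d [  38.3  144.8 -128.4] rv [-0.002, -0.005, -0.0]
pos [551.5  15.  203. ] d [  27.5   24.3 -128.4] rv [-0.002, -0.005, -0.0]
```

Request:
drive_tool:
  deltas:
    - [[-4,41,-4],[0,0,0],0]
    - [[-7,82,-9],[0,0,0],0]
    - [[-10,123,-13],[0,0,0],0]
    - [[-12,164,-18],[0,0,0],0]
    - [[-12,164,-18],[0,0,0],0]

```text
time_s: 26.0
position: [538.7, 182.7, 184.7]
ee_rot: [0.976, -0.04, 0.213, 0.008]
ft_force: [-0.7, -0.6, 0.3]
opening: 57.8
gripper_force: 0.0
```

Request:
drive_tool:
  deltas:
    - [[17,-2,-37],[0,0,0],0]
    - [[34,-3,-74],[0,0,0],0]
    - [[51,-5,-110],[0,0,0],0]
    - [[51,-5,-110],[0,0,0],0]

```text
time_s: 26.4
position: [588.3, 172.0, 69.9]
ee_rot: [0.977, -0.044, 0.209, 0.01]
ft_force: [-1.2, 0.4, 0.2]
opening: 25.7
gripper_force: 0.0
```

Request:
drive_tool:
  deltas:
    - [[-1,-15,0],[0,0,0],0]
    - [[-3,-30,0],[0,0,0],0]
    - [[-4,-45,0],[0,0,0],0]
    - [[-5,-60,0],[0,0,0],0]
    - [[-7,-75,0],[0,0,0],0]

```text
time_s: 26.9
position: [583.0, 98.9, 77.3]
ee_rot: [0.976, -0.044, 0.215, 0.008]
ft_force: [1.2, 5.2, -3.3]
opening: 0.0
gripper_force: 2.4
```

```bash
python3 - <<'E'
from rem import *
loc()
E
```

```text
panel pos [35.9 35.7 31.1] tool in panel
 [[ 1. -0. -0.]
 [-0. -1.  0.]
 [-0. -0. -1.]]
```

Request:
drive_tool:
  deltas:
    - [[-1,-8,0],[0,0,0],0]
    - [[-2,-18,0],[0,0,0],0]
    - [[-3,-28,0],[0,0,0],0]
    - [[-3,-36,0],[0,0,0],0]
    - [[-4,-42,0],[0,0,0],0]

```text
time_s: 27.4
position: [579.5, 57.1, 77.5]
ee_rot: [0.976, -0.044, 0.215, 0.008]
ft_force: [1.0, 4.6, -2.6]
opening: 0.7
gripper_force: 2.5
```

Request:
drive_tool:
  deltas:
    - [[0,-4,0],[0,0,0],0]
    - [[-1,-8,0],[0,0,0],0]
    - [[-1,-12,0],[0,0,0],0]

```text
time_s: 27.7
position: [578.5, 45.4, 77.4]
ee_rot: [0.976, -0.043, 0.215, 0.008]
ft_force: [-3.9, 6.6, 1.3]
opening: 0.3
gripper_force: 2.7
```

Request:
drive_tool:
  deltas:
    - [[0,-3,0],[0,0,0],0]
    - [[0,-6,0],[0,0,0],0]

```text
time_s: 27.9
position: [578.4, 39.5, 77.4]
ee_rot: [0.976, -0.043, 0.215, 0.008]
ft_force: [-2.6, 5.8, 0.7]
opening: 0.3
gripper_force: 2.7
```

Request:
drive_tool:
  deltas:
    - [[0,-2,0],[0,0,0],0]
    - [[-1,-4,0],[0,0,0],0]

```text
time_s: 28.1
position: [578.0, 35.5, 77.6]
ee_rot: [0.976, -0.043, 0.215, 0.008]
ft_force: [3.1, 4.8, -2.6]
opening: 0.6
gripper_force: 2.9
```

Request:
drive_tool:
  deltas:
    - [[0,-2,0],[0,0,0],0]
    - [[0,-4,0],[0,0,0],0]

```text
time_s: 28.3
position: [577.7, 31.8, 77.6]
ee_rot: [0.976, -0.043, 0.215, 0.008]
ft_force: [-2.3, 6.9, 1.1]
opening: 0.4
gripper_force: 3.2
```

Request:
drive_tool:
  deltas:
    - [[0,-2,0],[0,0,0],0]
    - [[-1,-4,0],[0,0,0],0]

```text
time_s: 28.5
position: [577.3, 30.4, 77.8]
ee_rot: [0.975, -0.045, 0.216, 0.005]
ft_force: [13.0, 30.5, -9.6]
opening: 0.6
gripper_force: 15.8
```

Request:
drive_tool:
  deltas:
    - [[0,-2,0],[0,0,0],0]
    - [[0,-4,0],[0,0,0],0]

```text
time_s: 28.7
position: [577.4, 30.2, 77.8]
ee_rot: [0.975, -0.045, 0.216, 0.002]
ft_force: [11.7, 50.3, -4.7]
opening: 0.6
gripper_force: 25.7
```

The row is closed up (force rose sharply at 30 mm). I back off and look.

Request:
drive_tool:
  deltas:
    - [[0,8,0],[0,0,0],0]
    - [[2,25,0],[0,0,0],0]
    - [[-15,27,38],[0,0,0],0]
    - [[-32,28,75],[0,0,0],0]
    - [[-55,10,125],[0,0,0],0]

```text
time_s: 29.2
position: [524.4, 36.2, 196.5]
ee_rot: [0.976, -0.042, 0.215, 0.009]
ft_force: [0.5, -0.1, 0.0]
opening: 0.4
gripper_force: 0.0
```

Request:
drive_tool:
  deltas:
    - [[0,0,0],[0,0,0],0]
    - [[0,0,0],[0,0,0],0]

```text
time_s: 29.4
position: [526.2, 34.8, 198.2]
ee_rot: [0.975, -0.043, 0.218, 0.009]
ft_force: [0.6, -0.2, -0.4]
opening: 0.1
gripper_force: 0.0
```

```bash
python3 - <<'E'
from rem import *
w=snap("wrist","w10");loc();print(read_state()["time_s"])
for L,m in(([80,-130,20],blue(w)),([80,-96,20],cv2.morphologyEx((w.max(2)<80).astype(np.uint8),cv2.MORPH_CLOSE,np.ones((5,5))))): panrect("wrist",m,proj("wrist",PO+PR@np.array(L)))
for n in("stop_handle","lever_tip","stop_face","lever_pivot"):
    r=tip_of("wrist",n);z={"stop_handle":44,"lever_tip":105,"stop_face":0,"lever_pivot":45}[n]
    if r:
        C,d=ray("wrist",r[0]["at"]);Cl=PR.T@(C-PO);dl=PR.T@d;print(n,r[0]["at"],r[0]["conf"],Cl+dl*(z-Cl[2])/dl[2])
E
```

```text
panel pos [ 39.2 -32.9 160.4] tool in panel
 [[ 1. -0. -0.]
 [-0. -1.  0.]
 [-0. -0. -1.]]
29.45
panel rect [  61.6 -131.5] [ 35.7 127.5] 88.93913269042969 min [  -1.9 -150.3] max [ 125.1 -112.7]
panel rect [ 62.5 -79.3] [ 69.7 128.6] 88.78353118896484 min [  -1.9 -114.7] max [126.1 -43.9]
stop_handle [343.4, 198.8] 0.85 [ 33.9 -57.   44. ]
lever_tip [360.2, 112.1] 0.6 [119.2 -63.  105. ]
stop_face [359.5, 179.7] 0.95 [ 45.6 -79.3   0. ]
lever_pivot [344.4, 112.8] 0.71 [121.  -55.6  45. ]
```

View pics/w10.png

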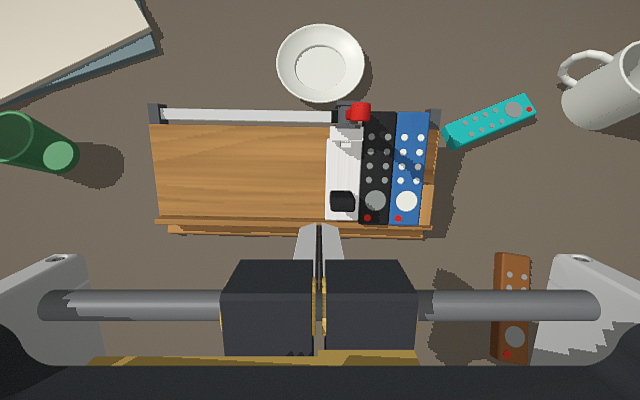

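The row is closed: black (375,170), blue (408,170), stop face next to black. The lever is upright at (360,110), so I push it down along its arc with shut fingers.

```bash
python3 - <<'E'
from rem import *
Rt=toolR(swap=True,half=True)
go([121.5,-90,160],Rt);a=go([121.5,-90,101],Rt)
for t in(1.6,1.4,1.2,1.0,.8,.6,.4,.2,0,-.05):
    L=np.array([121.5,-55+60*np.cos(t)-21*np.sin(t),45+60*np.sin(t)+8*np.cos(t)-5*np.sin(t)]);print(t,L,PO+PR@L-a)
E
```

```text
pos [524.8  35.6 193.5] d [ 70.1 -64.1  36.9] rv [-0.002, -0.005, -0.001]
pos [524.8  35.6 193.5] d [ 94.9 -66.3 -16.6] rv [-0.002, -0.005, -0.001]
1.6 [121.5 -77.7  99.7] [ 1.6 12.2 -1.1]
1.4 [121.5 -65.5 100.6] [ 2.4 24.4 -0.4]
1.2 [121.5 -52.8  99.2] [ 4.1 37.  -1.7]
1.0 [121.5 -40.3  95.6] [ 6.7 49.3 -4.9]
0.8 [121.5 -28.3  90. ] [10.1 61.1 -9.9]
0.6 [121.5 -17.3  82.7] [ 14.2  71.7 -16.6]
0.4 [121.5  -7.9  73.8] [ 18.8  80.7 -24.7]
0.2 [121.5  -0.4  63.8] [ 23.6  87.9 -33.7]
0 [121.5   5.   53. ] [ 28.6  92.8 -43.5]
-0.05 [121.5   6.   50.2] [ 29.9  93.7 -46. ]
```

Request:
drive_tool:
  deltas:
    - [[35,-32,22],[0,0,0],0]
    - [[70,-64,37],[0,0,0],0]
    - [[83,-65,10],[0,0,0],0]
    - [[95,-66,-17],[0,0,0],0]
    - [[95,-66,-17],[0,0,0],0]

```text
time_s: 30.15
position: [618.2, -30.1, 172.0]
ee_rot: [0.977, -0.044, 0.21, 0.008]
ft_force: [-0.1, 1.0, -1.0]
opening: 0.4
gripper_force: 0.0
```

Request:
drive_tool:
  deltas:
    - [[1,6,-1],[0,0,0],0]
    - [[2,12,-1],[0,0,0],0]
    - [[2,24,0],[0,0,0],0]
    - [[4,37,-2],[0,0,0],0]
    - [[7,49,-5],[0,0,0],0]

```text
time_s: 30.65
position: [628.0, 19.5, 175.9]
ee_rot: [0.975, -0.043, 0.217, 0.009]
ft_force: [-1.0, -1.6, -0.1]
opening: 0.4
gripper_force: 0.7
```

Request:
drive_tool:
  deltas:
    - [[3,12,-5],[0,0,0],0]
    - [[7,22,-12],[0,0,0],0]
    - [[12,31,-20],[0,0,0],0]
    - [[17,38,-29],[0,0,0],0]
    - [[22,43,-39],[0,0,0],0]

```text
time_s: 31.15
position: [650.8, 62.3, 135.0]
ee_rot: [0.975, -0.043, 0.217, 0.009]
ft_force: [0.6, 0.6, 3.2]
opening: 0.5
gripper_force: 1.3
```

Request:
drive_tool:
  deltas:
    - [[1,1,-2],[0,0,0],0]
    - [[1,1,-3],[0,0,0],0]

```text
time_s: 31.35
position: [651.2, 63.6, 131.7]
ee_rot: [0.975, -0.043, 0.216, 0.008]
ft_force: [-1.0, 5.4, 6.8]
opening: 0.6
gripper_force: 4.2
```

```bash
python3 - <<'E'
from rem import *
loc()
E
```

```text
panel pos [123.3   6.6  50.3] tool in panel
 [[ 1. -0. -0.]
 [-0. -1.  0.]
 [-0. -0. -1.]]
```

Request:
drive_tool:
  deltas:
    - [[0,-1,-2],[0,0,0],0]
    - [[1,-1,-3],[0,0,0],0]

```text
time_s: 31.55
position: [652.3, 64.1, 130.4]
ee_rot: [0.975, -0.044, 0.216, 0.006]
ft_force: [-8.5, 15.5, 14.9]
opening: 0.2
gripper_force: 11.1
```

Request:
drive_tool:
  deltas:
    - [[-14,0,30],[0,0,0],0]
    - [[-28,0,60],[0,0,0],0]
    - [[-60,-10,90],[0,0,0],0]
    - [[-95,-20,115],[0,0,0],0]
    - [[-125,-30,125],[0,0,0],0.3]

```text
time_s: 32.05
position: [525.7, 31.1, 255.5]
ee_rot: [0.975, -0.043, 0.216, 0.009]
ft_force: [0.2, -0.1, 0.5]
opening: 5.2
gripper_force: 0.0
```

Request:
drive_tool:
  deltas:
    - [[-10,-10,10],[0,0,0],0.3]
    - [[-10,-10,10],[0,0,0],0.3]
    - [[-10,-10,10],[0,0,0],0.3]

```text
time_s: 32.35
position: [516.4, 21.3, 262.8]
ee_rot: [0.976, -0.044, 0.215, 0.009]
ft_force: [0.2, -0.3, 0.2]
opening: 26.8
gripper_force: 0.0
```

```bash
python3 - <<'E'
from rem import *
w=snap("wrist","w11");a=capture("scene");b=capture("side");loc();print(read_state()["time_s"])
panrect("wrist",blue(w),proj("wrist",PO+PR@np.array([80,-132,20])))
for n in("stop_handle","lever_tip","stop_face","lever_pivot"):
  for c in("wrist","scene","side"):
    z={"stop_handle":44,"lever_tip":45,"stop_face":0,"lever_pivot":45}[n]
    for q in tip_of(c,n)[:1]:
        C,d=ray(c,q["at"]);Cl=PR.T@(C-PO);dl=PR.T@d;print(c,n,np.array(q["at"]),round(q["conf"],2),Cl+dl*(z-Cl[2])/dl[2])
W=cv2.resize(w[60:280,120:480],None,fx=1.6,fy=1.6);S=cv2.resize(b[110:250,250:430],None,fx=2,fy=2)
o=np.zeros((W.shape[0]+S.shape[0],max(W.shape[1],S.shape[1]),3),np.uint8)[:600];o[:W.shape[0],:W.shape[1]]=W;k=600-W.shape[0];o[W.shape[0]:,:S.shape[1]]=S[:o.shape[0]-W.shape[0]]
cv2.imwrite("pics/f.png",o[:,:,::-1])
E
```

```text
panel pos [ 60.2 -46.9 223.7] tool in panel
 [[ 1.  0. -0.]
 [ 0. -1.  0.]
 [-0. -0. -1.]]
32.5
panel rect [  63.2 -131.7] [ 35.6 128.4] 88.95428466796875 min [  -0.7 -150.4] max [ 127.1 -112.9]
wrist stop_handle [329.2 202. ] 0.8 [ 35.1 -58.3  44. ]
scene stop_handle [334.2 205.9] 0.87 [ 33.3 -54.5  44. ]
side stop_handle [334.6 217.9] 0.31 [  35.1 -190.1   44. ]
wrist lever_tip [280.1 130.5] 0.57 [126.2   2.5  45. ]
scene lever_tip [365.2 212.6] 0.42 [122.6  -4.7  45. ]
side lever_tip [342.7 199.2] 0.61 [  73.5 -129.1   45. ]
scene stop_face [331.8 223.2] 0.66 [ 44.2 -75.1   0. ]
side stop_face [343.  199.4] 0.63 [ 64.1 -80.7   0. ]
wrist lever_pivot [328.6 132.7] 0.95 [124.1 -57.2  45. ]
scene lever_pivot [346.4 219.5] 0.65 [119.6 -60.4  45. ]
side lever_pivot [355.9 177.7] 0.58 [131.8 -61.1  45. ]
```

View pics/f.png

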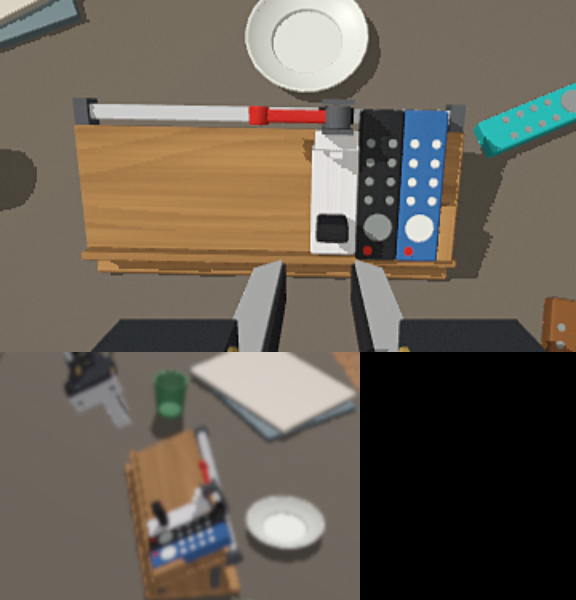

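The row is closed: black at (378,185) and blue at (422,185) lie without gaps between the cheek and the stop. The lever lies flat along +y at (285,115), and the robot is clear. I hand in.

```bash
python3 -c "
from rig import *
print(finish_job())"
```

```text
the job is handed in; nothing more can be done
None
```

Both remotes that were there (small black remote1, blue remote4) lie flat on the slope against the lip, with the stop pushed in and the lever flipped down; the job is handed in, and the hand-in gave no verdict.

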